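# Hang the control module on the steering column's stud

### The arm

A 6-joint arm with a two-finger parallel gripper is mounted at the origin on the work surface. World frame = base frame: x ahead of the robot, y to its left, z up, the work surface at z = 0. Lengths are in m, angles in degrees, forces in N, time in s.
With the tool pointing down it reaches from about 0.35 to 0.875 m from the base axis. Payload 4.2 kg.
Tool frame: the origin (TCP) lies between the finger pads; the fingertips stand 17 mm ahead of it and the grasp point (between the pads) lies 2 mm behind it; z points along the fingers, y is the direction in which the jaws open and shut (so a half turn about z gives the same grasp; the last joint's range is limited). The gripper opens to 87 mm and grips with 3 to 60 N. Pads are 19 mm wide; open, the fingers measure 117 mm over their backs; the gripper's body (75 mm by 190 mm) begins 51 mm behind the grasp point.
Start: joints at [86.723, 22.042, 0.453, 0, -68.411, -14.817], TCP at [0.194, 0.594, 0.24] pointing down, gripper open.
Joint ranges: [-179.83, 179.83], [-69.29, 118.12], [-61.27, 80.66], [-181.25, 117.63], [-171.15, -9.14], [-177.46, 177.46]. Speed limits (degrees/s): [159.86, 159.86, 180, 180, 180, 180].

### API

Orientations are given as a 3x3 rotation matrix whose columns are the frame's x, y, z axes.
In Python, from station import r gives the robot as it stands.
- The arm moves only by the shell command python3 -m creep 'ROWS'. ROWS is JSON, a list of rows, each a list of 7 numbers: the opening, from 0 (shut) to 1 (fully open), then the shift along the tool's x, y, z scaled (see below), then the turn, a rotation vector about the tool's x, y, z scaled (see below). A call has 1 to 5 rows; each row is the pose to reach, as a shift and turn from the pose measured when the call began, along the tool's axes at that moment, turning the shorter way round; what a row does not reach only later rows make up. The controller multiplies each number of a shift by 300 mm and each number of a turn by 180 degrees. A row lasts 1/12 s, in which the tool goes at most 41.7 mm and 7.16 degrees, less where a joint would pass 70% of its speed; a pose out of reach is approached as far as the arm can. A call with a number of a shift or a turn outside -1 to 1 is refused whole. A call with a gripper value outside its range is refused whole. The fingers move at their own pace and stop on an object; the grip force is fixed at half the most. Time passes only in rows, so rows that repeat a pose let the fingers close. It gives the time, the measured TCP pose, the force and the opening at its end, in the units of the state.
- r.sense(): the state, without advancing time (a new reading comes with each control period).
- r.capture(name): name is "scene" or "top" or "wrist"; returns the picture (384x512x3 uint8, blue, green, red); there is no depth.
- r.camera_model(name): a dict with "mtx" (3x3 intrinsics, pixels), "R" (3x3) and "t" (3): a world point X has camera coordinates R X + t; the wrist camera has in their place "mount" (4x4, takes a point from camera to tool coordinates, whose origin is the TCP and whose axes are the flange's). Camera axes: x right, y down, z forward; pixel columns grow to the right and rows downward; lengths in m; the calibration is good to about 2 mm. A picture is of the moment at which its call begins: read the wrist's pose just before it. camera_model takes no time and is no camera call.
- r.finish_job(): hands the job in, once; it reports no verdict.
Trained networks look in the newest picture that a camera, given by its name, has taken for a name from the list of things; names that differ only in an ending like _2 or _b are one class to them, and where a whole thing is asked for, a point or a joint stands for the part that bears it (a point fixed in the world has none). Each returns a list of dicts, best first, with "score" (0 to 1); they miss things now and then, are a little off and sometimes report something else, mostly with a low value. They report only what shows in the picture. A call takes as long as a camera call. They do not tell look-alikes from the thing itself.
- r.recognise(camera, target): "rect" ([left, top, right, bottom] as shares, 0 to 1, of the picture: columns of its width, rows of its height, round what is visible of it).
- r.outline_of(camera, target): "pixels" (384x512 bool, what is visible of it) and "rect" ([left, top, right, bottom] as shares, 0 to 1, of the picture: columns of its width, rows of its height, round what is visible of it).
The state is a dict: "time_s": time; "joints": joint angles; "joint_velocities": joint speeds; "effort": joint torques, N m; "tcp_pos": TCP position; "ee_rot": TCP orientation; "wrist_force": force on the tool from outside, world axes, zero at the start; "moment": the same for the moment, N m; "gripper_width": opening from 0.0 (shut) to 1.0 (fully open).
Only numpy, scipy, OpenCV 4.12 (cv2) and the standard library are available. Lean on these libraries where they do the work, as an engineer would, in place of code of your own. Each camera call takes 0.05 s, during which the arm holds its last target.

### The job

Pick up the control module whose base plate has the keyhole, slip the keyhole over the headed stud on the steering column's sloping pad, and slide the plate down the slope until the stud is fully home in the end of the slot, flat on the pad and square to it; then let go. The stud may sit a little to one side, so feel for it: be gentle, never pressing or striking the plate hard against the pad or stud (40 N is too much), and leave the other things on the bench where they are.

Things in the scene. Friction and masses are not known exactly. Their poses are not given: they have to be found in the camera images.
- module: Part to mount: black plastic control module, 44 x 44 mm, 36 mm high, smooth sides to grip, on an aluminium base plate 4 mm thick, 60 mm wide (y), 104 mm long (x = -28 to +76 mm); 0.2 to 0.33 kg. Origin: plate's underside below the module's centre; z up, x along the plate towards its keyhole. Module top at z = 40 mm. Starts flat on the bench, x pointing away from the robot within 35 degrees.
- module_hole (a point): Centre of the keyhole's entry hole at the plate's underside: x = 38 mm in the module's frame. The hole is eight-sided, 20 mm across, goes through the plate, and runs on towards +x into a slot 10 mm wide whose closed end is at x = 63.5 mm.
- module_slot_end (a point): Point at x = 60 mm in the module's frame, at the plate's underside: where the stud's axis lies when the plate is home, the stud's shank against the closed end of the slot.
- pad: Dark steel mounting pad on the fixed steering column, flat, sloping 20 degrees, 150 mm long, 96 mm wide. The face is z = 0 of this frame; z points out of it, x up the slope (away from the robot, within 20 degrees), y across. Origin 72 mm above the bench; the face runs from x = -104 to +46 mm. It carries the stud and sits on rubber mounts: it gives straight down its z by 1 mm per 6 N, 6 mm at most.
- stud_nominal (a point): The pad's origin: middle of the short cross slot in which the steel headed stud is clamped, square to the face. The stud itself is not measured: it stands at x = 0 but up to 12 mm to either side in y; find it by feel or sight. Shank 7 mm thick; head 16 mm across, underside 7 mm and top 12 mm above the face, 1 mm chamfer. It gives way only above 80 N.
- column: The fixed steering column. Origin on the bench straight below the pad's origin, x away from the robot, z up. Its 42 mm tube runs along y, axis 105 mm beyond the origin and 62 mm up; a gear housing 94 mm thick spans y = 150 to 240 mm, a motor on to 290 mm. Two cradle blocks and straps, up to 89 mm high, hold the tube.
- plain_module: Look-alike to be left alone: the same kind of black module on a ribbed plate 110 x 60 mm with two plain 12 mm round holes and no keyhole. Origin: centre of its underside.
- screwdriver: Bystander: screwdriver lying on the bench.
- wrench: Bystander: wrench lying on the bench.
- sleeve: Bystander: flanged steel sleeve, 60 mm wide, 45 mm high.
- yoke: Bystander: dark steel joint yoke, about 65 mm long, 30 mm high.
- spray_can: Bystander: grey can, 56 mm wide, 160 mm high.
- screw_tray: Bystander: grey divided tray 120 x 90 x 30 mm.
- bearing: Bystander: steel ring 52 mm wide, 14 mm high.
There are look-alikes about, which are no part of the job. Leave any turquoise look-alike of the module alone.

How it is judged:
By the outcome, as a careful person would: the job done as asked, in the order asked, and still so for the second after the job is handed in, with the robot touching nothing.
It also fails if it takes over 51 s, if anything falls off the work surface, if the arm or the gripper's body presses on something with over 40 N, if the wrist force passes 120 N, or if a joint passes its speed limit or range.

## Working session

There is one attempt and no reset: what is moved stays moved. The work goes in short steps, Python scripts to look and compute and a shell command to move; the robot and the scene stay as the last step left them, time stands still between calls to the robot, and variables do not carry over. Pictures are saved under pics/ and viewed, and the job is handed in when it is done.

```bash
ls; mkdir -p pics
python3 - <<'E'
from station import r
import cv2,numpy as np
s=r.sense()
for k in s: print(k,np.round(np.array(s[k]),3).tolist())
for n in ["scene","top","wrist"]:
    im=r.capture(n); cv2.imwrite(f"pics/a_{n}.png",cv2.resize(im,None,fx=1.5,fy=1.5,interpolation=cv2.INTER_CUBIC)); cv2.imwrite(f"pics/raw_{n}.png",im)
    m=r.camera_model(n); print(n,{k:np.round(np.array(v),4).tolist() for k,v in m.items()})
E
```

```text
pics
time_s 0.0
joints [86.722, 22.092, 0.379, -0.031, -68.411, -14.817]
joint_velocities [0.03, 0.114, 0.083, -0.039, 0.007, -0.129]
effort [-0.0, -39.066, 18.74, 4.22, 0.011, -0.0]
tcp_pos [0.194, 0.594, 0.238]
ee_rot [[0.95, -0.311, -0.001], [-0.311, -0.95, -0.002], [0.0, 0.002, -1.0]]
wrist_force [-0.726, 0.589, -0.311]
moment [0.047, -0.037, 0.038]
gripper_width 1.003
scene {'mtx': [[431.4546, 0.0, 258.3074], [0.0, 431.4546, 181.623], [0.0, 0.0, 1.0]], 'R': [[0.0752, 0.9971, -0.009], [0.6631, -0.0568, -0.7463], [-0.7447, 0.0502, -0.6655]], 't': [-0.0327, -0.3327, 1.8062]}
top {'mtx': [[358.5122, 0.0, 244.9327], [0.0, 358.5122, 189.9559], [0.0, 0.0, 1.0]], 'R': [[-0.0139, -0.9999, -0.0019], [-0.9983, 0.014, -0.0572], [0.0573, 0.0011, -0.9984]], 't': [0.0045, 0.5564, 1.0258]}
wrist {'mtx': [[323.0329, 0.0, 252.6033], [0.0, 323.0329, 197.1619], [0.0, 0.0, 1.0]], 'mount': [[0.0008, -0.9703, -0.242, 0.0649], [1.0, 0.0009, -0.0007, 0.001], [0.0009, -0.242, 0.9703, -0.1447], [0.0, 0.0, 0.0, 1.0]]}
```

View pics/a_scene.png

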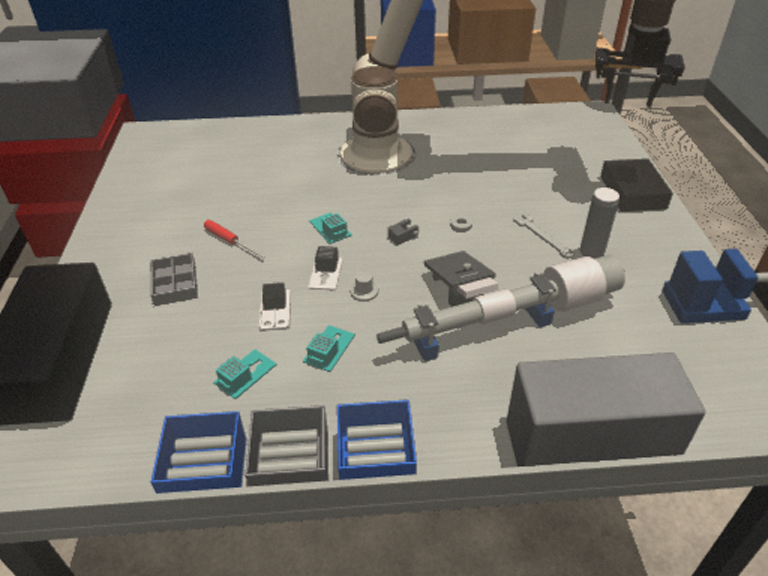

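View pics/a_top.png

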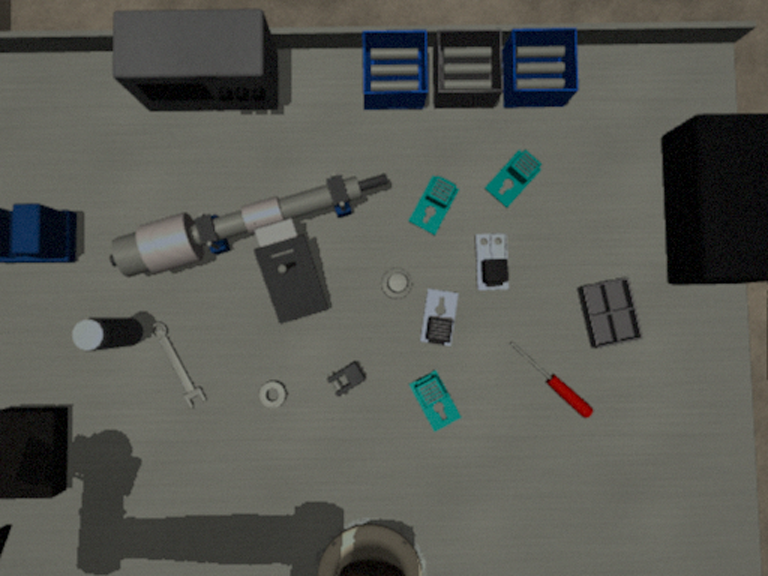

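View pics/a_wrist.png

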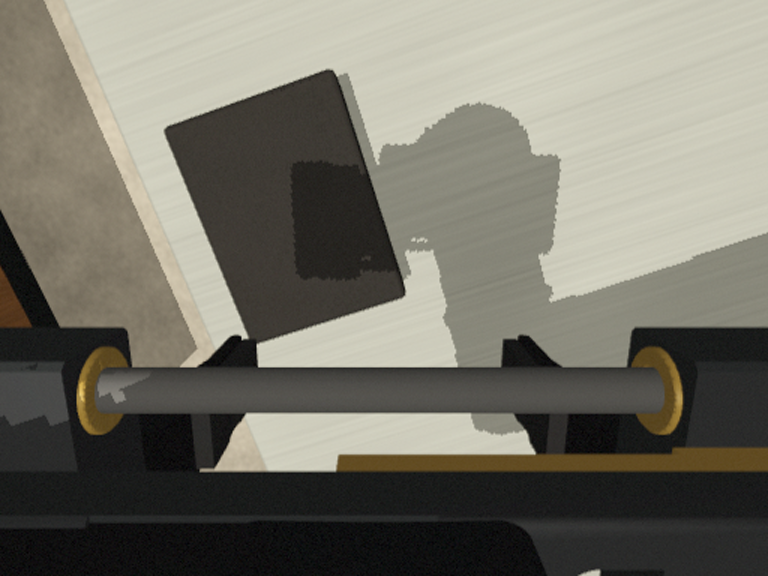

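The top picture (1.5x) shows these candidates:
- (440,317): white plate, black module, one keyhole-like opening.
- (491,262): white plate, black module, two round holes, so this is plain_module.
- (435,400), (435,205) and (513,178): turquoise look-alikes.

The first fits the description. The pad is at (292,277), with the stud near (283,267). I'll confirm both with enlarged crops.

```bash
cat > h.py <<'E'
from station import r
import cv2,numpy as np
def ray(cam,px,s=None):
    m=r.camera_model(cam);K=np.array(m['mtx'])
    d=np.linalg.solve(K,np.array([px[0],px[1],1.]))
    if cam=='wrist':
        s=s or r.sense();M=np.array(m['mount']);Re=np.array(s['ee_rot']);p=np.array(s['tcp_pos'])
        return p+Re@M[:3,3],Re@M[:3,:3]@d
    R=np.array(m['R']);t=np.array(m['t']);return -R.T@t,R.T@d
def onz(cam,px,z,s=None):
    o,d=ray(cam,px,s);return o+d*(z-o[2])/d[2]
def proj(cam,X,s=None):
    m=r.camera_model(cam);K=np.array(m['mtx']);X=np.atleast_2d(X)
    if cam=='wrist':
        s=s or r.sense();M=np.array(m['mount']);Re=np.array(s['ee_rot']);p=np.array(s['tcp_pos'])
        T=(X-p)@Re; c=(T-M[:3,3])@M[:3,:3]
    else: c=X@np.array(m['R']).T+np.array(m['t'])
    u=c@K.T;return u[:,:2]/u[:,2:]
E
python3 - <<'E'
import cv2,numpy as np
im=cv2.imread('pics/raw_top.png')
a=cv2.resize(im[180:240,260:350],None,fx=7,fy=7,interpolation=cv2.INTER_CUBIC)
b=cv2.resize(im[140:220,150:230],None,fx=5,fy=5,interpolation=cv2.INTER_CUBIC)
cv2.imwrite('pics/c1.png',a);cv2.imwrite('pics/c2.png',b)
from h import *
for t in ['module','pad','plain_module','column']:
    for c in ['top']:
        for d in r.outline_of(c,t)[:5]:
            q=np.array(d['rect'])*[512,384,512,384]
            m=d['pixels'].astype(np.uint8);ct=max(cv2.findContours(m,0,2)[0],key=cv2.contourArea)
            print(t,round(d['score'],2),q.round(1),cv2.minAreaRect(ct))
E
```

```text
module 0.82 [272.2 249.3 305.4 286.3] ((289.56048583984375, 266.1942443847656), (36.47257614135742, 21.388729095458984), 61.38954162597656)
module 0.7 [282.4 189.6 305.5 227.9] ((291.9800109863281, 210.63999938964844), (20.5060977935791, 35.49676513671875), 8.13010311126709)
module 0.67 [273.1 117.2 305.  155.4] ((288.5, 135.0), (21.466251373291016, 37.11872863769531), 26.56505012512207)
module 0.65 [325.   98.2 356.1 137.5] ((342.2500305175781, 117.25003814697266), (20.50609588623047, 36.76955032348633), 45.0)
pad 0.55 [168.3 144.6 220.5 214.7] ((191.25001525878906, 179.25), (67.6727294921875, 35.73373031616211), 71.56504821777344)
plain_module 0.87 [318.  155.8 335.6 194.1] ((327.0485534667969, 173.6646270751953), (37.38422775268555, 21.1066837310791), 87.61405944824219)
plain_module 0.67 [257.  177.6 272.5 201.5] ((263.5, 188.0), (18.0, 19.0), 90.0)
plain_module 0.26 [167.4 144.3 217.4 216.1] ((191.7000274658203, 179.09999084472656), (67.040283203125, 37.31486892700195), 71.56504821777344)
column 0.61 [ 72.2 110.5 259.2 217.6] ((172.84017944335938, 173.23153686523438), (88.47832489013672, 192.63539123535156), 75.42578887939453)
```

View pics/c1.png

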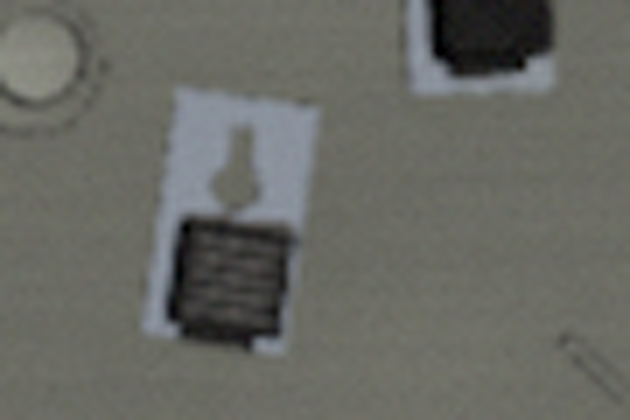

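View pics/c2.png

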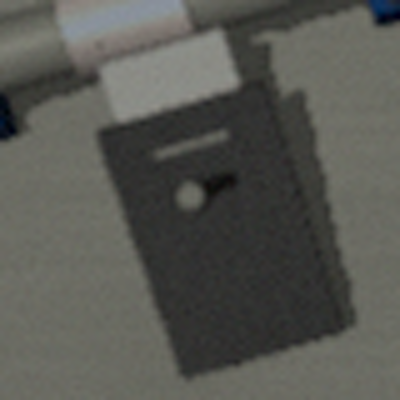

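The crop confirms it: the keyhole module has its hole at raw top pixel (293.6,206.9) and its slot end near (294.3,198). The stud head is at about (188,179), left of the pad's middle. Next I'll fit both poses.

Run:
```python
from h import *
from scipy.optimize import least_squares
def Rz(a): c,s=np.cos(a),np.sin(a);return np.array([[c,-s,0],[s,c,0],[0,0,1]])
def Ry(a): c,s=np.cos(a),np.sin(a);return np.array([[c,0,s],[0,1,0],[-s,0,c]])
cp=np.array([[103,130],[268,85],[352,325],[188,377]])/5+[150,140]-.4
P=np.array([[46,48,0],[46,-48,0],[-104,-48,0],[-104,48,0]])/1000
f=lambda v:(proj('top',P@(Rz(v[2])@Ry(-np.radians(20))).T+[v[0],v[1],.072])-cp).ravel()
s=least_squares(f,[.5,.15,0]);print('pad',s.x,np.degrees(s.x[2]),s.fun.round(1))
R=Rz(s.x[2])@Ry(-np.radians(20));o=np.array([s.x[0],s.x[1],.072])
# stud head top: px -> plane pad z=12
c,d=ray('top',np.array([190,196])/5+[150,140]-.4)
t=((o-c)@R[:,2]+.012)/(d@R[:,2]);print('stud in pad mm',(R.T@(c+d*t-o)*1000).round(1))
cm=np.array([[178,88],[322,105],[285,355],[143,333]])/7+[260,180]-.4
M=np.array([[76,30,4],[76,-30,4],[-28,-30,4],[-28,30,4]])/1000
f=lambda v:(proj('top',M@Rz(v[2]).T+[v[0],v[1],0])-cm).ravel()
s=least_squares(f,[.45,0,0]);print('module',s.x,np.degrees(s.x[2]),s.fun.round(1))
print('hole pred',proj('top',np.array([[.038,0,.004],[.0635,0,.004]])@Rz(s.x[2]).T+[s.x[0],s.x[1],0]))
```

```text
pad [0.59291941 0.14190471 0.28197394] 16.15591664515545 [-0.5  0.1  0.4 -1.1 -0.2  0.8  0.3  0.2]
stud in pad mm [-0.4 12.2 12. ]
module [ 0.469699   -0.13855171 -0.16188661] -9.275419424359049 [ 0.1 -0.2 -0.3  0.4  0.1 -0.1  0.1 -0. ]
hole pred [[293.41494937 206.28253887]
 [294.62973623 197.68035883]]
```

```bash
cat >> h.py <<'E'
from scipy.spatial.transform import Rotation as Ro
def Rz(a): c,s=np.cos(np.radians(a)),np.sin(np.radians(a));return np.array([[c,-s,0],[s,c,0],[0,0,1]])
def Ry(a): c,s=np.cos(np.radians(a)),np.sin(np.radians(a));return np.array([[c,0,s],[0,1,0],[-s,0,c]])
FL=np.diag([1.,-1,-1])
PYAW=16.16;PO=np.array([.5929,.1419,.072]);PR=Rz(PYAW)@Ry(-20)
def row(p,R):
    s=r.sense();Re=np.array(s['ee_rot']);tp=np.array(s['tcp_pos'])
    d=Re.T@(np.array(p)-tp);w=Ro.from_matrix(Re.T@R).as_rotvec(degrees=True)
    print('t',round(s['time_s'],2),'d mm',(d*1000).round(1),'w',w.round(2),'ROW',(d/.3).round(4).tolist(),(w/180).round(4).tolist(),'F',np.round(s['wrist_force'],1),'g',round(s['gripper_width'],3))
E
python3 - <<'E'
from h import *
row([.47,-.1386,.2],Rz(-9.28)@FL)
row([.42,.35,.23],Rz(-9.28)@FL)
E
```

```text
t 0.35 d mm [489.9 610.6  39.6] w [ 0.03  0.   -8.82] ROW [1.6329, 2.0353, 0.132] [0.0001, 0.0, -0.049] F [ 0.5 -0.7 -1. ] g 1.001
t 0.35 d mm [290.6 161.7   9.4] w [ 0.03  0.   -8.82] ROW [0.9685, 0.539, 0.0314] [0.0001, 0.0, -0.049] F [ 0.5 -0.7 -1. ] g 1.001
```

```bash
python3 -m creep '[[1,0.8,0.7,0,0,0,-0.049],[1,0.8,0.7,0,0,0,-0.049],[1,0.8,0.7,0,0,0,-0.049],[1,0.8,0.7,0,0,0,-0.049],[1,0.8,0.7,0,0,0,-0.049]]'; python3 -c "
from h import *
row([.46,-.137,.2],Rz(-9.28)@FL)"
```

```text
time_s: 0.77
tcp_pos: [0.301, 0.4132, 0.2396]
ee_rot: [[0.987, -0.16, 0.0], [-0.16, -0.987, -0.0], [0.0, 0.0, -1.0]]
wrist_force: [0.0, 0.3, -0.3]
gripper_width: 0.999
t 0.77 d mm [245.2 517.5  39.7] w [ 0.02 -0.    0.05] ROW [0.8174, 1.7251, 0.1324] [0.0001, -0.0, 0.0003] F [ 0.   0.3 -0.3] g 0.999
```

```bash
python3 -m creep '[[1,0.47,1,0.0,0,0,0],[1,0.47,1,0.0,0,0,0],[1,0.47,1,0.0,0,0,0],[1,0.47,1,0.0,0,0,0],[1,0.47,1,0.0,0,0,0]]' | head -2;  python3 -m creep '[[1,0.47,1,0.0,0,0,0],[1,0.47,1,0.0,0,0,0],[1,0.47,1,0.0,0,0,0],[1,0.47,1,0.0,0,0,0],[1,0.47,1,0.0,0,0,0]]' | head -2;python3 -c "
from h import *
row([.45,-.137,.22],Rz(-9.28)@FL)"
```

```text
time_s: 1.18
tcp_pos: [0.3577, 0.2126, 0.2399]
time_s: 1.6
tcp_pos: [0.4147, 0.0123, 0.2403]
t 1.6 d mm [ 58.5 141.8  20.2] w [-0.08 -0.11  0.13] ROW [0.1951, 0.4727, 0.0674] [-0.0004, -0.0006, 0.0007] F [ 1.3  1.1 -0.7] g 1.004
```

```bash
python3 -m creep '[[1,0.195,0.473,0.067,0,0,0],[1,0.195,0.473,0.067,0,0,0],[1,0.195,0.473,0.067,0,0,0],[1,0.195,0.473,0.067,0,0,0],[1,0.195,0.473,0.067,0,0,0]]' | head -2;python3 - <<'E'
from h import *
s=r.sense()
im=r.capture('wrist')
R=Rz(-9.275);o=np.array([.4697,-.1386,0])
pts=np.array([[76,30,4],[76,-30,4],[-28,-30,4],[-28,30,4],[38,0,4],[63.5,0,4],[22,22,40],[22,-22,40],[-22,-22,40],[-22,22,40]])/1000
for u in proj('wrist',pts@R.T+o,s): cv2.circle(im,tuple(int(x) for x in u.round()),2,(0,0,255),-1)
cv2.imwrite('pics/w1.png',cv2.resize(im,None,fx=1.5,fy=1.5))
cv2.imwrite('pics/w1r.png',r.capture('wrist'))
row(o+[0,0,.024],R@FL)
E
```

```text
time_s: 2.02
tcp_pos: [0.4502, -0.1413, 0.2191]
t 2.12 d mm [ 19.6  -2.6 195.7] w [-0.08 -0.05 -0.06] ROW [0.0654, -0.0087, 0.6523] [-0.0004, -0.0003, -0.0003] F [0.1 0.5 0.2] g 0.997
```

View pics/w1.png

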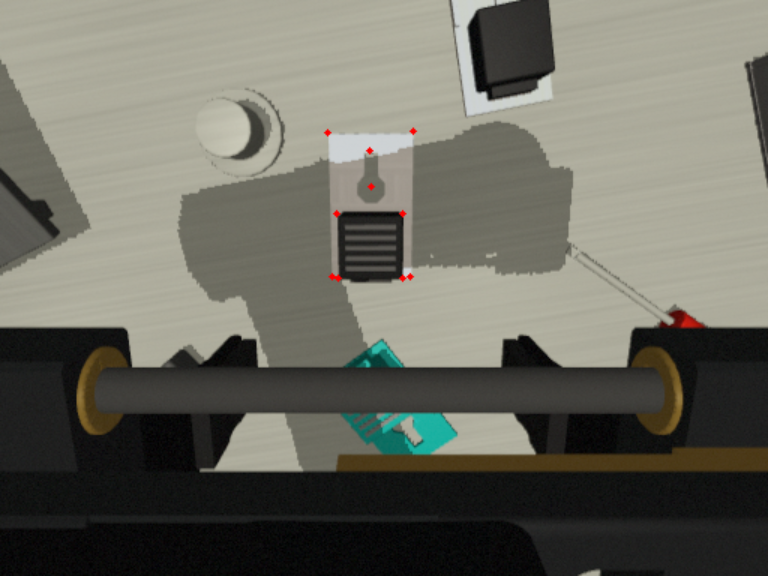

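The overlay lands on the module within about 1–2 mm (hole predicted at (371,187), seen at (371,185)). Going down in stages.

```bash
python3 -m creep '[[1,0.066,-0.008,0.12,0,0,0],[1,0.066,-0.008,0.25,0,0,0],[1,0.066,-0.008,0.37,0,0,0],[1,0.066,-0.008,0.45,0,0,0],[1,0.066,-0.008,0.45,0,0,0]]' | head -5;python3 - <<'E'
from h import *
s=r.sense()
im=r.capture('wrist')
R=Rz(-9.275);o=np.array([.4697,-.1386,0])
pts=np.array([[76,30,4],[76,-30,4],[-28,-30,4],[-28,30,4],[38,0,4],[63.5,0,4],[22,22,40],[22,-22,40],[-22,-22,40],[-22,22,40]])/1000
for u in proj('wrist',pts@R.T+o,s): cv2.circle(im,tuple(int(x) for x in u.round()),2,(0,0,255),-1)
cv2.imwrite('pics/w2.png',cv2.resize(im,None,fx=1.5,fy=1.5))
row(o+[0,0,.026],R@FL)
E
```

```text
time_s: 2.53
tcp_pos: [0.4661, -0.1375, 0.0805]
ee_rot: [[0.987, -0.161, -0.009], [-0.161, -0.987, 0.002], [-0.01, -0.0, -1.0]]
wrist_force: [0.0, -0.0, -1.1]
gripper_width: 1.001
t 2.58 d mm [ 1.8  0.6 57.2] w [-0.02  0.25  0.06] ROW [0.006, 0.002, 0.1907] [-0.0001, 0.0014, 0.0003] F [ 0.6 -0.2  0.8] g 1.004
```

View pics/w2.png

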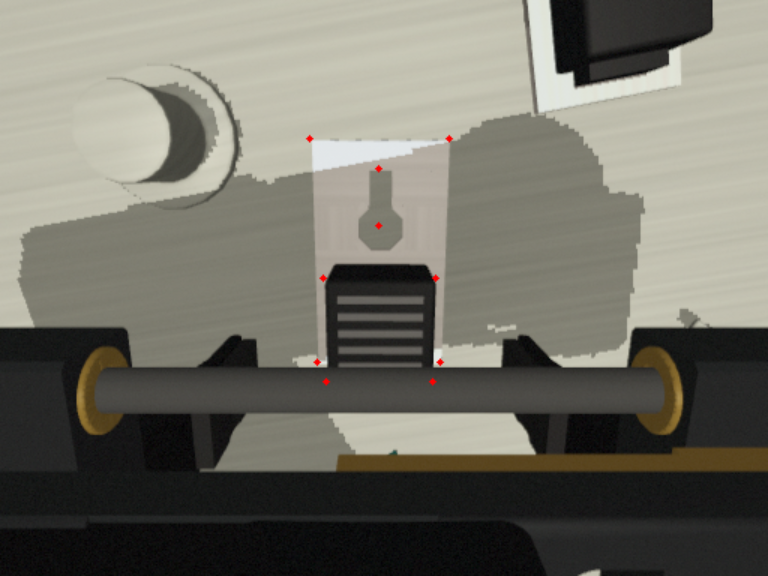

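The overlay is still within about 1 mm (hole seen at (380,228), predicted (378,226)). I'll go down and close.

```bash
python3 -m creep '[[1,0.003,0.004,0.09,0,0.001,0],[1,0.003,0.004,0.15,0,0.001,0],[1,0.003,0.004,0.19,0,0.001,0],[1,0.003,0.004,0.19,0,0.001,0],[1,0.003,0.004,0.19,0,0.001,0]]';python3 - <<'E'
from h import *
R=Rz(-9.275);o=np.array([.4697,-.1386,0])
row(o+[0,0,.026],R@FL)
E
```

```text
time_s: 3.0
tcp_pos: [0.4703, -0.1386, 0.0279]
ee_rot: [[0.987, -0.159, 0.002], [-0.159, -0.987, 0.0], [0.002, -0.001, -1.0]]
wrist_force: [0.4, 0.5, 0.0]
gripper_width: 1.005
t 3.0 d mm [-0.5  0.1  1.9] w [-0.03 -0.1   0.15] ROW [-0.0018, 0.0004, 0.0064] [-0.0002, -0.0005, 0.0008] F [0.4 0.5 0. ] g 1.005
```

```bash
python3 -m creep '[[0.4,0,0,0.004,0,0,0],[0.4,0,0,0.004,0,0,0],[0.4,0,0,0.004,0,0,0],[0.4,0,0,0.004,0,0,0],[0.4,0,0,0.004,0,0,0]]';python3 -m creep '[[0.4,0,0,0,0,0,0],[0.4,0,0,0,0,0,0],[0.4,0,0,0,0,0,0],[0.4,0,0,0,0,0,0],[0.4,0,0,0,0,0,0]]'
```

```text
time_s: 3.42
tcp_pos: [0.4705, -0.1385, 0.0273]
ee_rot: [[0.987, -0.158, 0.003], [-0.158, -0.987, 0.0], [0.003, -0.001, -1.0]]
wrist_force: [0.2, -0.2, -0.1]
gripper_width: 0.709
time_s: 3.83
tcp_pos: [0.4705, -0.1386, 0.0273]
ee_rot: [[0.987, -0.159, 0.003], [-0.159, -0.987, 0.0], [0.003, -0.001, -1.0]]
wrist_force: [0.2, 0.1, 1.2]
gripper_width: 0.503
```

```bash
python3 -m creep '[[0,0,0,0,0,0,0],[0,0,0,0,0,0,0],[0,0,0,0,0,0,0]]'|tail -2; python3 -m creep '[[0,0,0,-0.03,0,0,0],[0,0,0,-0.1,0,0,0],[0,0,0,-0.2,0,0,0],[0,0,0,-0.32,0,0,0],[0,0,0,-0.4,0,0,0]]';python3 - <<'E'
from h import *
s=r.sense()
cv2.imwrite('pics/w3.png',cv2.resize(r.capture('wrist'),None,fx=1.5,fy=1.5))
# hover: module hole over stud, 60 mm clear along pad z
o=PO+PR@np.array([-.038,.0115,.06])
row(o+PR@[0,0,.027],PR@FL)
E
```

```text
wrist_force: [-0.8, -0.7, 1.5]
gripper_width: 0.503
time_s: 4.5
tcp_pos: [0.4707, -0.1387, 0.1503]
ee_rot: [[0.987, -0.158, 0.005], [-0.158, -0.987, -0.0], [0.005, -0.001, -1.0]]
wrist_force: [1.2, 0.1, -2.0]
gripper_width: 0.504
t 4.55 d mm [   9.5 -278.7   14.4] w [  4.52  18.85 -24.89] ROW [0.0315, -0.9291, 0.0479] [0.0251, 0.1047, -0.1383] F [ 1.4 -0.6  0.9] g 0.506
```

View pics/w3.png

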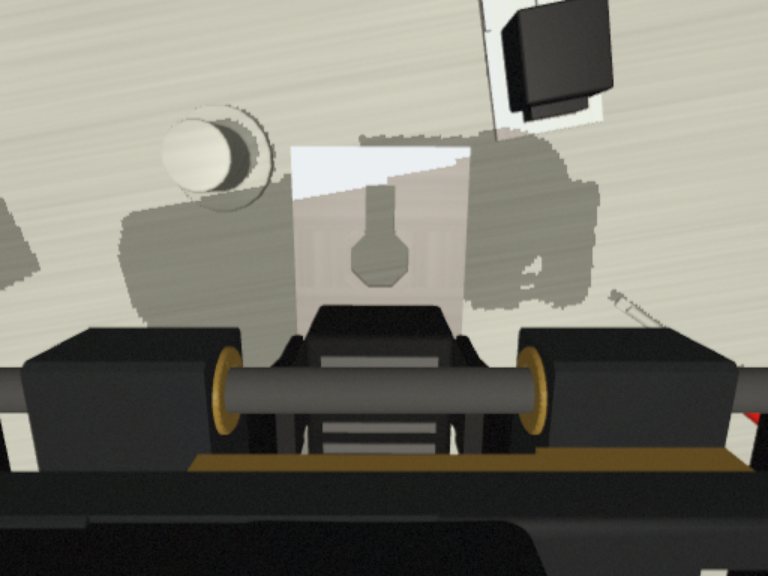

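The module is held: plate corners at (291,147) and (470,147), hole centre about (380,261), slot end about (380,186). I'll fit its pose in the hand and carry it to a hover.

```bash
python3 - <<'E'
from h import *
from scipy.optimize import least_squares
m=r.camera_model('wrist');K=np.array(m['mtx']);T=np.array(m['mount'])
px=np.array([[291,147],[470,147],[380,186],[379.5,235],[379.5,287],[351,261],[408.5,261]])/1.5-.2
P=np.array([[76,30,4],[76,-30,4],[63.5,0,4],[47,0,4],[28,0,4],[38,10,4],[38,-10,4]])/1000.
P[3]=[.0467,0,.004]
use=[0,1,2,4,5,6]
def f(v):
    R=Ro.from_euler('zyx',[v[3],v[4],0],degrees=True).as_matrix()@FL
    X=P[use]@R.T+v[:3]; c=(X-T[:3,3])@T[:3,:3];u=c@K.T
    return (u[:,:2]/u[:,2:]-px[use]).ravel()
s=least_squares(f,[0,0,.027,0,0],x_scale=[.01,.01,.01,1,1]);print(s.x.round(4),s.fun.round(1))
g=lambda v:f([v[0],v[1],.0273,v[2],0])
s=least_squares(g,[0,0,0],x_scale=[.01,.01,1]);print(s.x.round(4),s.fun.round(1))
E
python3 -m creep '[[0,0.03,-0.9,-0.03,0.004,0.02,-0.028],[0,0.03,-0.9,-0.03,0.009,0.04,-0.055],[0,0.03,-0.9,-0.03,0.014,0.06,-0.083],[0,0.03,-0.9,-0.03,0.019,0.08,-0.11],[0,0.03,-0.9,-0.03,0.025,0.105,-0.138]]'
python3 - <<'E'
from h import *
o=PO+PR@np.array([-.038,.0115,.05])
row(o+PR@[0,0,.027],PR@FL)
E
```

```text
[-2.300e-03  9.000e-04  2.670e-02  1.322e-01 -1.250e+00] [-0.4  0.1  0.   0.4  0.1 -0.2  0.2  0.7  0.3 -0.6 -0.1 -0.5]
[-0.0022  0.0009  0.1312] [-0.7 -0.   0.4  0.3  0.1 -0.1  0.2  0.7  0.2 -0.5 -0.1 -0.4]
time_s: 4.97
tcp_pos: [0.5125, 0.0675, 0.1613]
ee_rot: [[0.9, 0.281, 0.333], [0.264, -0.96, 0.098], [0.347, -0.0, -0.938]]
wrist_force: [1.2, -1.3, -1.8]
gripper_width: 0.5
t 4.97 d mm [ 23.4 -60.5  40.6] w [-0.08 -0.31  0.16] ROW [0.0781, -0.2017, 0.1355] [-0.0004, -0.0017, 0.0009] F [ 1.2 -1.3 -1.8] g 0.5
```

```bash
python3 -m creep '[[0,0.08,-0.2,0.03,0,-0.002,0.001],[0,0.08,-0.2,0.06,0,-0.002,0.001],[0,0.08,-0.2,0.1,0,-0.002,0.001],[0,0.08,-0.2,0.13,0,-0.002,0.001],[0,0.08,-0.2,0.135,0,-0.002,0.001]]'
python3 - <<'E'
from h import *
s=r.sense()
im=r.capture('wrist');cv2.imwrite('pics/w4r.png',im)
st=lambda y:[proj('wrist',PO+PR@np.array([0,y,z])/1,s)[0] for z in (0,.012)]
C=np.array([[46,48,0],[46,-48,0]])/1000
for u in proj('wrist',C@PR.T+PO,s): cv2.circle(im,tuple(int(x) for x in u.round()),2,(0,0,255),-1)
u=proj('wrist',PO+PR@np.array([0,.0115,.012]),s)[0];print(u);cv2.circle(im,tuple(int(x) for x in u.round()),2,(0,255,0),-1)
cv2.imwrite('pics/w4.png',cv2.resize(im,None,fx=1.5,fy=1.5))
o=PO+PR@np.array([-.038,.0115,.05])
row(o+PR@[0,0,.027],PR@FL)
im=r.capture('top');cv2.imwrite('pics/t4.png',cv2.resize(im[110:240,120:250],None,fx=4,fy=4,interpolation=cv2.INTER_CUBIC))
E
```

```text
time_s: 5.38
tcp_pos: [0.5293, 0.135, 0.1295]
ee_rot: [[0.904, 0.279, 0.323], [0.263, -0.96, 0.094], [0.337, 0.0, -0.942]]
wrist_force: [0.8, -0.5, -2.3]
gripper_width: 0.507
[251.60969306 155.80638543]
t 5.43 d mm [ 1.2 -0.8 -1. ] w [-0.01  0.28 -0.  ] ROW [0.004, -0.0026, -0.0032] [-0.0, 0.0016, -0.0] F [ 0.5  0.3 -2.6] g 0.502
```

View pics/w4.png

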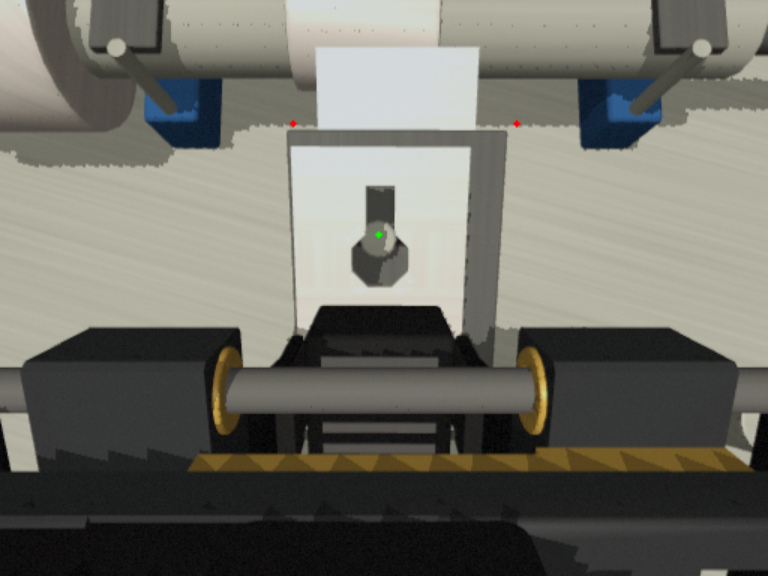

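View pics/t4.png

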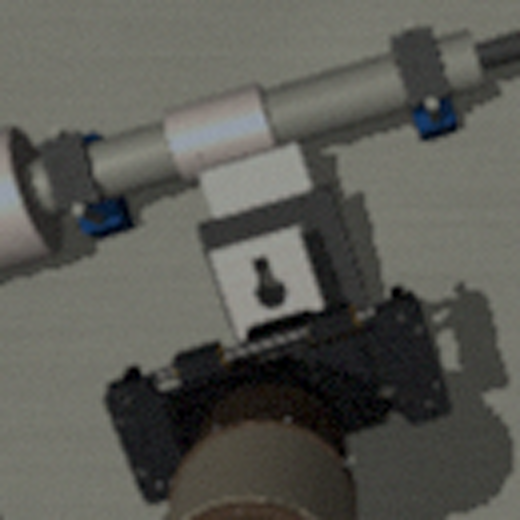

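The hover view shows the stud head through the keyhole at about (379,240), just above the hole centre (379,261). Zooming in to measure it.

Run:
```python
import cv2
im=cv2.imread('pics/w4r.png');cv2.imwrite('pics/z4.png',cv2.resize(im[80:210,185:345],None,fx=4.6,fy=4.6,interpolation=cv2.INTER_CUBIC))
```

```text
(no output)
```

View pics/z4.png

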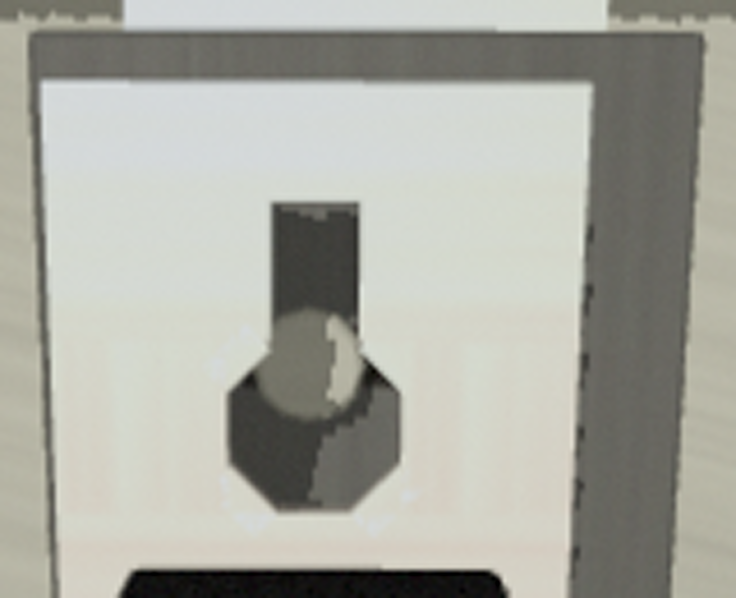

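Run:
```python
from h import *
m=r.camera_model('wrist');K=np.array(m['mtx']);T=np.array(m['mount'])
def tool(px,depth=None,tz=None):
    d=T[:3,:3]@np.linalg.solve(K,[*px,1.])
    k=depth if depth else (tz-T[2,3])/d[2]
    return (T[:3,3]+d*k)*1000
z=lambda a,b:(np.array([a,b])/4.6+[185,80]-.4)
print('head by size',tool(z(309,364),depth=.218).round(1))
for tz in (.062,.065,.068,.071): print(tz,'head',tool(z(309,364),tz=tz).round(1))
for tz in (.0227,): print('hole',tool(z(314,425),tz=tz).round(1),'holebot',tool(z(314,511),tz=tz).round(1),'slotend',tool(z(315,203),tz=tz).round(1))
for c in ((30,34),(705,34)): print('padc',tool(z(*c),depth=.2114).round(1))
for c in ((30,34),(705,34)): print('padc',tool(z(*c),tz=.077).round(1))
```

```text
head by size [36.9 -0.3 72.7]
0.062 head [38.2 -0.3 62. ]
0.065 head [37.8 -0.3 65. ]
0.068 head [37.5 -0.3 68. ]
0.071 head [37.1 -0.3 71. ]
hole [36.2  0.4 22.7] holebot [26.1  0.5 22.7] slotend [60.9  0.5 22.7]
padc [ 83.3 -40.   77.4]
padc [83.3 56.  77.6]
padc [ 83.2 -39.9  77. ]
padc [83.2 55.9 77. ]
```

The stud is at tool (37.5,-0.3) and the hole at (36.2,0.4), so I need to shift +1.3 mm in x and -0.7 mm in y. The pad edge fits x=46 and is square to the plate. I'll lower to just above the head and look again.

```bash
python3 -m creep '[[0,0.0043,-0.0023,0.04,0,0.0015,0],[0,0.0043,-0.0023,0.07,0,0.0015,0],[0,0.0043,-0.0023,0.1,0,0.0015,0],[0,0.0043,-0.0023,0.113,0,0.0015,0],[0,0.0043,-0.0023,0.113,0,0.0015,0]]'
python3 - <<'E'
from h import *
row(PO+PR@np.array([-.038,.0115,.05+.027]),PR@FL)
im=r.capture('wrist');cv2.imwrite('pics/w5r.png',im)
cv2.imwrite('pics/z5.png',cv2.resize(im[80:210,185:345],None,fx=4.6,fy=4.6,interpolation=cv2.INTER_CUBIC))
E
```

```text
time_s: 5.9
tcp_pos: [0.5417, 0.1379, 0.0991]
ee_rot: [[0.903, 0.277, 0.329], [0.26, -0.961, 0.095], [0.342, 0.0, -0.94]]
wrist_force: [0.1, -1.1, -1.6]
gripper_width: 0.5
t 5.9 d mm [ -0.   -1.1 -34.4] w [ 0.04 -0.01 -0.06] ROW [-0.0001, -0.0036, -0.1146] [0.0002, -0.0001, -0.0004] F [ 0.1 -1.1 -1.6] g 0.5
```

View pics/z5.png

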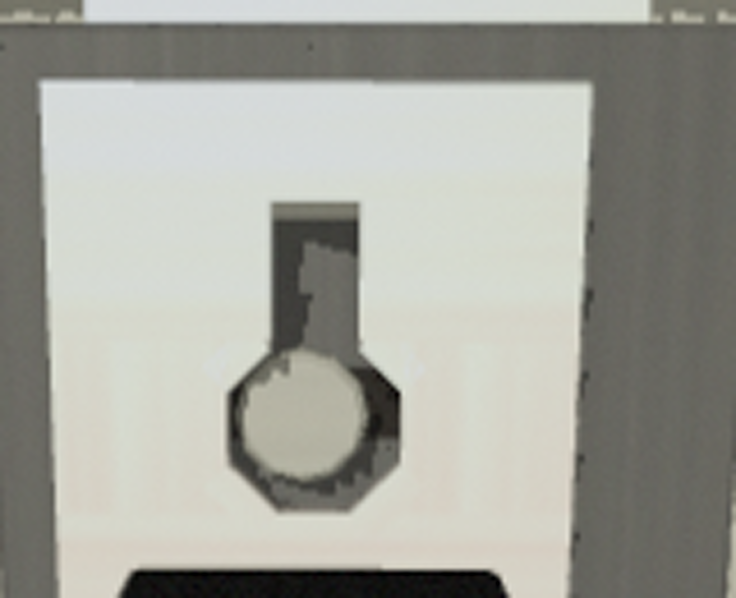

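Run:
```python
from h import *
m=r.camera_model('wrist');K=np.array(m['mtx']);T=np.array(m['mount'])
def tool(px,tz):
    d=T[:3,:3]@np.linalg.solve(K,[*px,1.]);k=(tz-T[2,3])/d[2];return (T[:3,3]+d*k)*1000,k
z=lambda a,b:(np.array([a,b])/4.6+[185,80]-.4)
for tz in (.029,.031,.033): print('head',tool(z(303,413),tz), 'need depth',323*16/(131/4.6),'14:',323*14/(131/4.6))
print('hole',tool(z(314,425),.0227))
for tz in (.042,.044,.046):print('pad edge',tool(z(300,25),tz)[0].round(1))
```

```text
head (array([36.58732112, -0.85699884, 29.        ]), np.float64(0.17562758497641376)) need depth 181.47175572519083 14: 158.78778625954197
head (array([36.26872481, -0.87358668, 31.        ]), np.float64(0.17764537875917313)) need depth 181.47175572519083 14: 158.78778625954197
head (array([35.9501285 , -0.89017453, 33.        ]), np.float64(0.17966317254193254)) need depth 181.47175572519083 14: 158.78778625954197
hole (array([36.20965747,  0.44885039, 22.7       ]), np.float64(0.16960292924638715))
pad edge [81.3 -1.3 42. ]
pad edge [81.4 -1.3 44. ]
pad edge [81.6 -1.3 46. ]
```

x is aligned; y needs -1.3 mm. I'll correct that and then enter gently.

```bash
python3 -m creep '[[0,0,-0.0043,0,0,0,0],[0,0,-0.0043,0,0,0,0],[0,0,-0.0043,0.01,0,0,0],[0,0,-0.0043,0.02,0,0,0],[0,0,-0.0043,0.023,0,0,0]]'
python3 - <<'E'
from h import *
row(PO+PR@np.array([-.038,.0115,.027]),PR@FL)
im=r.capture('wrist');cv2.imwrite('pics/w6r.png',im)
cv2.imwrite('pics/z6.png',cv2.resize(im[80:210,185:345],None,fx=4.6,fy=4.6,interpolation=cv2.INTER_CUBIC))
E
```

```text
time_s: 6.37
tcp_pos: [0.544, 0.1401, 0.0936]
ee_rot: [[0.902, 0.277, 0.33], [0.26, -0.961, 0.096], [0.344, -0.0, -0.939]]
wrist_force: [0.3, -0.6, -1.3]
gripper_width: 0.501
t 6.37 d mm [-0.8  0.4  9.5] w [ 0.01 -0.11 -0.06] ROW [-0.0025, 0.0012, 0.0316] [0.0001, -0.0006, -0.0004] F [ 0.3 -0.6 -1.3] g 0.501
```

View pics/z6.png

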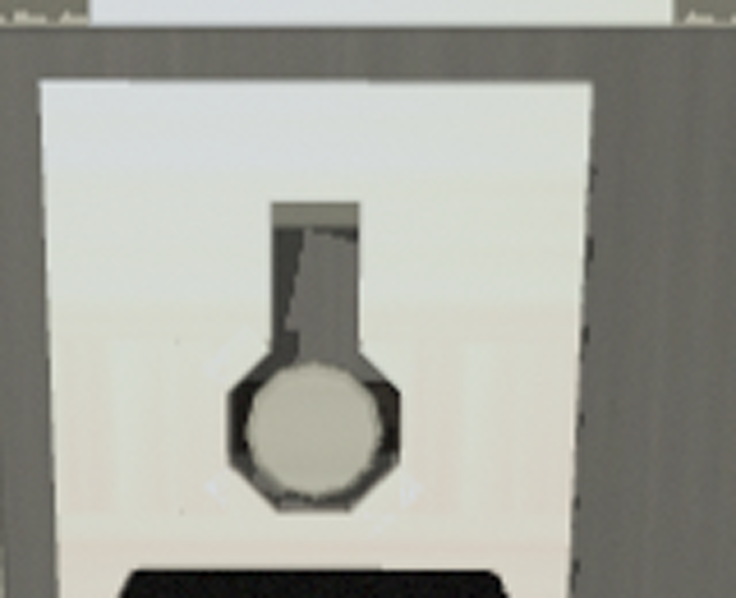

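y is now centred (313 against 314). x needs about -0.9 mm. Descending with the force watched.

```bash
python3 -m creep '[[0,-0.003,0,0,0,-0.0006,0],[0,-0.003,0,0.004,0,-0.0006,0],[0,-0.003,0,0.01,0,-0.0006,0],[0,-0.003,0,0.016,0,-0.0006,0],[0,-0.003,0,0.02,0,-0.0006,0]]'
python3 - <<'E'
from h import *
row(PO+PR@np.array([-.038,.0115,.027]),PR@FL)
im=r.capture('wrist');cv2.imwrite('pics/w7r.png',im)
cv2.imwrite('pics/z7.png',cv2.resize(im[80:210,185:345],None,fx=4.6,fy=4.6,interpolation=cv2.INTER_CUBIC))
E
```

```text
time_s: 6.83
tcp_pos: [0.5454, 0.1401, 0.0881]
ee_rot: [[0.904, 0.277, 0.326], [0.261, -0.961, 0.095], [0.34, -0.001, -0.941]]
wrist_force: [1.0, -0.4, -2.3]
gripper_width: 0.502
t 6.83 d mm [-0.2 -0.   3.9] w [-0.02  0.14 -0.07] ROW [-0.0005, -0.0, 0.0131] [-0.0001, 0.0008, -0.0004] F [ 1.  -0.4 -2.3] g 0.502
```

View pics/z7.png

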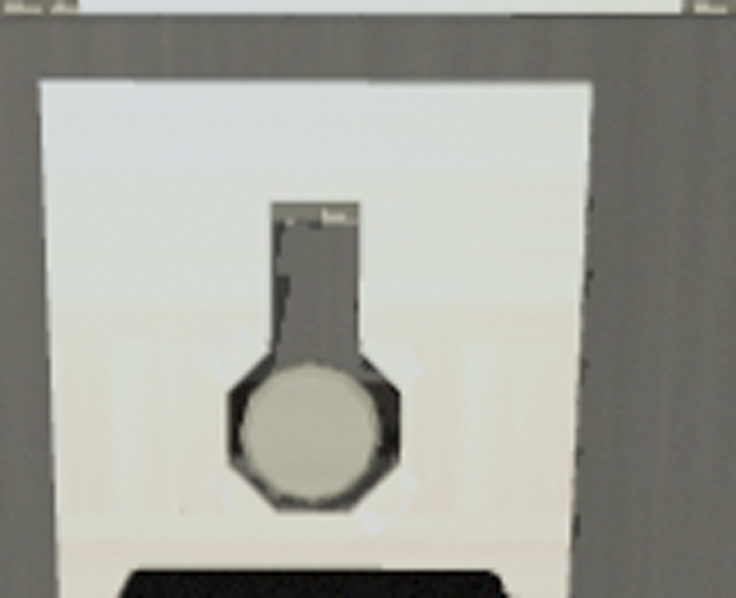

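```bash
python3 -m creep '[[0,0,-0.001,0.003,0,0,0],[0,0,-0.001,0.006,0,0,0],[0,0,-0.001,0.008,0,0,0],[0,0,-0.001,0.01,0,0,0],[0,0,-0.001,0.01,0,0,0]]'
python3 - <<'E'
from h import *
row(PO+PR@np.array([-.038,.0115,.027]),PR@FL)
E
```

```text
time_s: 7.3
tcp_pos: [0.5469, 0.1408, 0.0862]
ee_rot: [[0.904, 0.278, 0.324], [0.261, -0.961, 0.095], [0.338, -0.002, -0.941]]
wrist_force: [-0.0, 0.7, -2.9]
gripper_width: 0.502
t 7.3 d mm [-1.1  0.2  1.5] w [-0.07  0.23 -0.08] ROW [-0.0035, 0.0007, 0.0051] [-0.0004, 0.0013, -0.0004] F [-0.   0.7 -2.9] g 0.502
```

```bash
python3 -m creep '[[0,-0.003,0,0.002,0,0.001,0],[0,-0.003,0,0.005,0,0.001,0],[0,-0.003,0,0.007,0,0.001,0],[0,-0.003,0,0.007,0,0.001,0],[0,-0.003,0,0.007,0,0.001,0]]'
python3 - <<'E'
from h import *
row(PO+PR@np.array([-.038,.0115,.027]),PR@FL)
print(PR.T@np.array(r.sense()['wrist_force']),r.sense()['moment'])
im=r.capture('wrist');cv2.imwrite('pics/w8r.png',im)
cv2.imwrite('pics/z8.png',cv2.resize(im[70:230,165:365],None,fx=3.7,fy=3.7,interpolation=cv2.INTER_CUBIC))
E
```

```text
time_s: 7.72
tcp_pos: [0.5475, 0.1406, 0.0856]
ee_rot: [[0.904, 0.278, 0.324], [0.261, -0.961, 0.097], [0.338, -0.003, -0.941]]
wrist_force: [-0.4, 0.2, -0.9]
gripper_width: 0.5
t 7.72 d mm [-1.4 -0.1  0.9] w [-0.15  0.23 -0.08] ROW [-0.0046, -0.0004, 0.0029] [-0.0008, 0.0013, -0.0004] F [-0.4  0.2 -0.9] g 0.5
[-0.62571278  0.31114243 -0.72917934] [-0.35339839  0.9267866  -0.04869616]
```

View pics/z8.png

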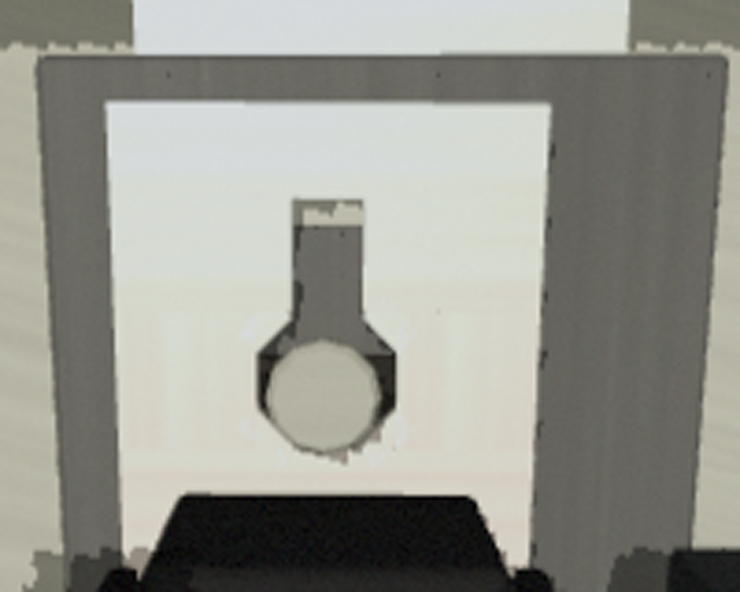

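```bash
python3 -m creep '[[0,-0.006,0,0.004,0,0.002,0],[0,-0.006,0,0.006,0,0.002,0],[0,-0.006,0,0.008,0,0.002,0],[0,-0.006,0,0.008,0,0.002,0],[0,-0.006,0,0.008,0,0.002,0]]' >/dev/null
python3 - <<'E'
from h import *
row(PO+PR@np.array([-.038,.0115,.027]),PR@FL)
print(PR.T@np.array(r.sense()['wrist_force']),r.sense()['moment'])
im=r.capture('wrist');cv2.imwrite('pics/w9r.png',im)
cv2.imwrite('pics/z9.png',cv2.resize(im[70:230,165:365],None,fx=3.7,fy=3.7,interpolation=cv2.INTER_CUBIC))
E
```

```text
t 8.18 d mm [-1.5 -0.7  0.7] w [-0.28  0.16 -0.08] ROW [-0.005, -0.0024, 0.0024] [-0.0016, 0.0009, -0.0004] F [-1.3  0.3  0.1] g 0.503
[-1.07144821  0.68302696  0.47616725] [-0.34540738  0.97816073 -0.0287742 ]
```

View pics/z9.png

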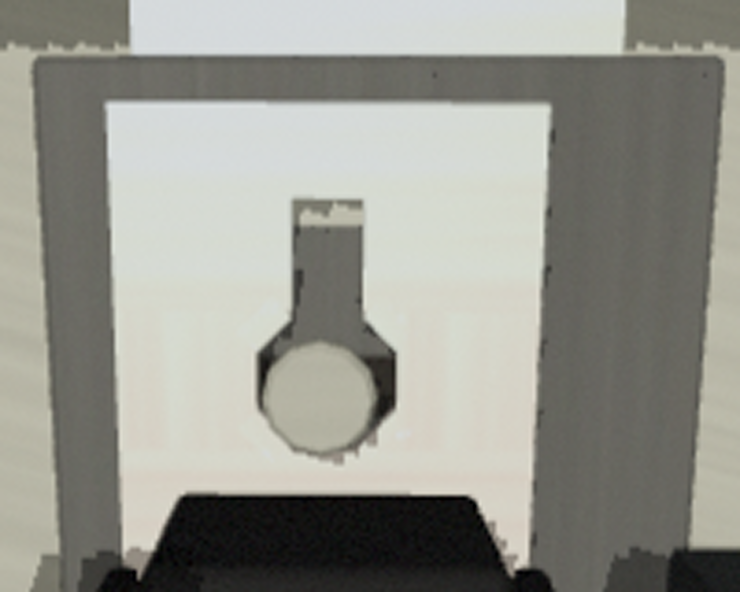

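Small commands have almost no effect here, and the head looks slightly rearward in the hole. I'll test with a clear -x and slightly -y move and no press.

```bash
python3 -m creep '[[0,-0.008,-0.002,0,0,0,0],[0,-0.008,-0.002,0,0,0,0],[0,-0.008,-0.002,0,0,0,0],[0,-0.008,-0.002,0,0,0,0],[0,-0.008,-0.002,0,0,0,0]]' >/dev/null
python3 - <<'E'
from h import *
row(PO+PR@np.array([-.038,.0115,.027]),PR@FL)
print(PR.T@np.array(r.sense()['wrist_force']),r.sense()['moment'])
E
python3 -m creep '[[0,0,0,0,0,0,0],[0,0,0,0,0,0,0],[0,0,0,0,0,0,0]]' >/dev/null
python3 - <<'E'
from h import *
row(PO+PR@np.array([-.038,.0115,.027]),PR@FL)
print(PR.T@np.array(r.sense()['wrist_force']),r.sense()['moment'])
E
```

```text
t 8.65 d mm [ 0.5 -0.3  1.2] w [-0.31  0.24 -0.08] ROW [0.0017, -0.0008, 0.004] [-0.0017, 0.0013, -0.0004] F [ 0.4 -0.1 -1.8] g 0.504
[-0.25621016 -0.24111941 -1.84118269] [-0.34153881  0.90857244 -0.02886205]
t 8.9 d mm [ 0.5 -0.2  1.2] w [-0.32  0.24 -0.08] ROW [0.0016, -0.0008, 0.004] [-0.0018, 0.0013, -0.0004] F [-0.9 -0.4 -1.3] g 0.503
[-1.35248114 -0.11499595 -0.93630539] [-0.34601081  0.87509348 -0.08717366]
```

```bash
python3 -m creep '[[0,0,0,0.003,-0.001,0.001,0],[0,0,0,0.006,-0.001,0.001,0],[0,0,0,0.009,-0.001,0.001,0],[0,0,0,0.01,-0.001,0.001,0],[0,0,0,0.01,-0.001,0.001,0]]' >/dev/null
python3 - <<'E'
from h import *
row(PO+PR@np.array([-.038,.0115,.027]),PR@FL)
print(PR.T@np.array(r.sense()['wrist_force']),r.sense()['moment'])
im=r.capture('wrist');cv2.imwrite('pics/w10r.png',im)
cv2.imwrite('pics/z10.png',cv2.resize(im[70:230,165:365],None,fx=3.7,fy=3.7,interpolation=cv2.INTER_CUBIC))
im=r.capture('scene');cv2.imwrite('pics/s10.png',cv2.resize(im[140:220,260:380],None,fx=6,fy=6,interpolation=cv2.INTER_CUBIC))
E
```

```text
t 9.32 d mm [-0.9 -0.6  0.1] w [-0.24  0.26 -0.07] ROW [-0.0031, -0.002, 0.0002] [-0.0013, 0.0014, -0.0004] F [-4.4 -0.3  2.8] g 0.498
[-3.07781843  0.87922858  4.06181402] [-0.19297868  1.23494764  0.13555134]
```

View pics/z10.png

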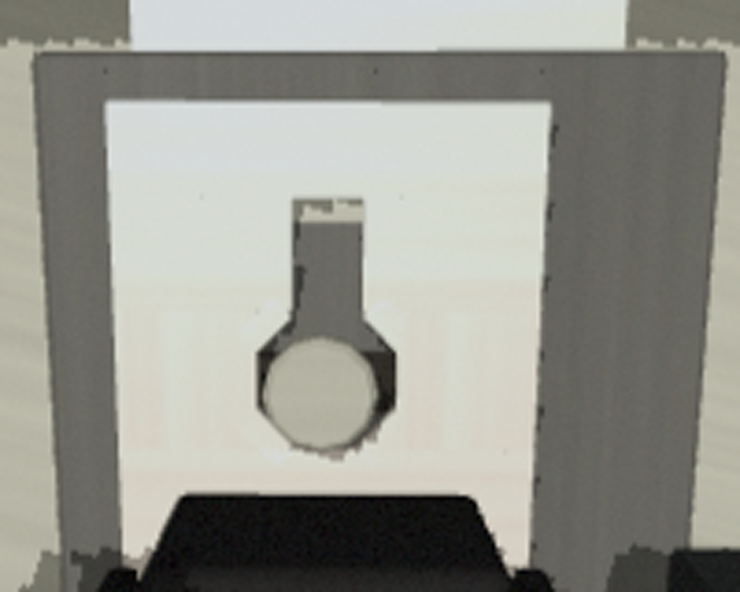

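View pics/s10.png

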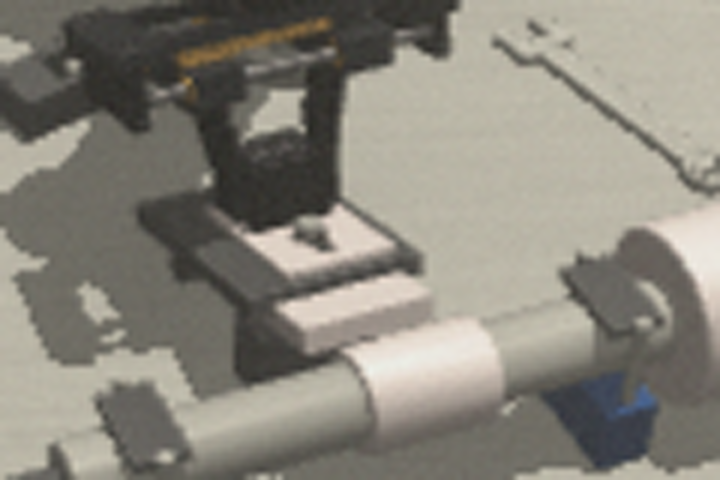

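Now in contact at about 4–5 N, with the head about 7 mm above the plate's top, so the plate is on the pad. The hole should go -0.7 mm in y. Starting the slide.

```bash
python3 -m creep '[[0,-0.007,-0.002,0,-0.001,0.001,0],[0,-0.014,-0.002,0,-0.001,0.001,0],[0,-0.02,-0.002,0,-0.001,0.001,0],[0,-0.027,-0.002,0,-0.001,0.001,0],[0,-0.027,-0.002,0,-0.001,0.001,0]]' >/dev/null
python3 - <<'E'
from h import *
row(PO+PR@np.array([-.060,.0115,.027]),PR@FL)
print(PR.T@np.array(r.sense()['wrist_force']),r.sense()['moment'])
im=r.capture('wrist');cv2.imwrite('pics/w11r.png',im)
cv2.imwrite('pics/z11.png',cv2.resize(im[70:230,165:365],None,fx=3.7,fy=3.7,interpolation=cv2.INTER_CUBIC))
E
```

```text
t 9.83 d mm [-16.6  -0.8   2.8] w [-0.21  0.48 -0.09] ROW [-0.0553, -0.0026, 0.0093] [-0.0012, 0.0027, -0.0005] F [-0.6 -0.1 -1.6] g 0.501
[-1.16525824  0.05030658 -1.28945592] [-0.34225794  0.83427133  0.00759215]
```

View pics/z11.png

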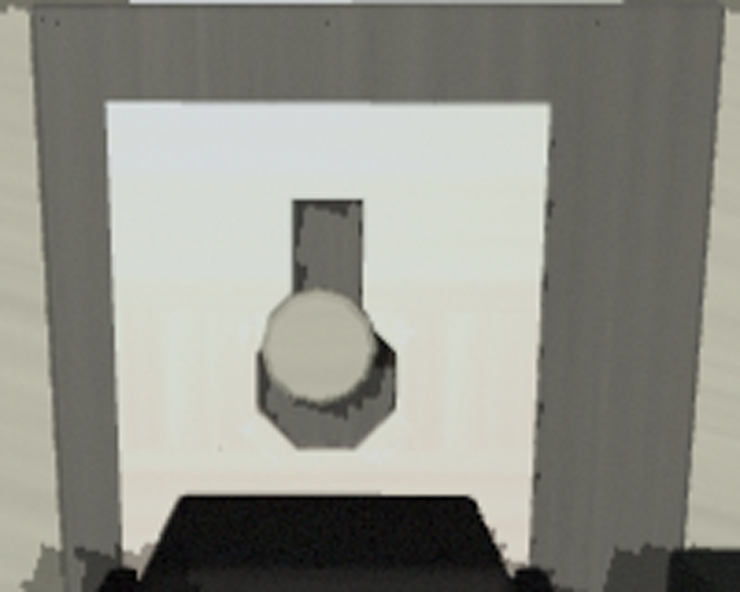

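It lifted about 2.7 mm during the slide. I'll press down lightly again and centre y by about -1 mm before going on.

```bash
python3 -m creep '[[0,-0.003,-0.004,0.004,-0.001,0.003,0],[0,-0.003,-0.004,0.008,-0.001,0.003,0],[0,-0.003,-0.004,0.01,-0.001,0.003,0],[0,-0.003,-0.004,0.01,-0.001,0.003,0],[0,-0.003,-0.004,0.01,-0.001,0.003,0]]' >/dev/null
python3 - <<'E'
from h import *
row(PO+PR@np.array([-.060,.0115,.027]),PR@FL)
print(PR.T@np.array(r.sense()['wrist_force']),r.sense()['moment'])
E
```

```text
t 10.3 d mm [-18.8  -0.2   2.9] w [-0.22  0.34 -0.08] ROW [-0.0628, -0.0007, 0.0097] [-0.0012, 0.0019, -0.0004] F [-0.5 -0.1 -2. ] g 0.503
[-1.1793615   0.05612275 -1.64700917] [-0.28925073  0.84149419  0.05462384]
```

```bash
python3 -m creep '[[0,-0.01,-0.001,0.006,-0.001,0.002,0],[0,-0.01,-0.001,0.012,-0.001,0.002,0]]';python3 -c "
from h import *
s=r.sense();print(s['joints'],s['joint_velocities'],s['effort'])"; python3 -m creep '[[0,0,0,0,0,0,0],[0,0,0,0,0,0,0]]';python3 -c "
from h import *
s=r.sense();print(s['joints'],s['joint_velocities'],s['effort']);row(PO+PR@np.array([-.060,.0115,.027]),PR@FL)"
```

```text
time_s: 10.47
tcp_pos: [0.5427, 0.1385, 0.0855]
ee_rot: [[0.905, 0.278, 0.321], [0.261, -0.96, 0.097], [0.336, -0.004, -0.942]]
wrist_force: [1.4, 0.4, -1.6]
gripper_width: 0.5
[ 30.98354589  18.33001873 -44.73917722  31.08060659  -9.1543944
  45.1698669 ] [-0.12103832  2.80210665  2.48090172 -4.57756922  0.01817717  4.57805193] [  0.03553511 -30.19747138  12.67017514   2.09866628   0.74428137
  -0.1003493 ]
time_s: 10.63
tcp_pos: [0.5427, 0.1385, 0.0855]
ee_rot: [[0.905, 0.278, 0.321], [0.261, -0.96, 0.097], [0.336, -0.004, -0.942]]
wrist_force: [0.1, -0.7, -1.7]
gripper_width: 0.505
[ 30.98043405  18.33514579 -44.73579249  31.07748322  -9.15372185
  45.17436458] [-0.04017428 -0.0515782  -0.12617382  0.16019401 -0.02017564 -0.00813199] [-3.62073923e-03 -3.00007689e+01  1.26802057e+01  1.93811618e+00
  7.29390420e-01 -6.98111471e-03]
t 10.63 d mm [-18.4  -0.8   2.6] w [-0.22  0.38 -0.08] ROW [-0.0612, -0.0026, 0.0087] [-0.0012, 0.0021, -0.0005] F [ 0.1 -0.7 -1.7] g 0.505
```

Joint 5 is at its limit (-9.15°, limit -9.14°). The forearm is almost in line with the tool, so with this grasp the arm can't follow the 20° slope down. A grasp with the tool pitched about 12° relative to the module fixes that: the final tool tilt becomes 8°, with plenty of wrist bend. There is time, so I'll back off the stud, set the module down at its old free spot, and regrasp it pitched.

```bash
python3 -m creep '[[0,0.006,-0.0025,0,0,0,0],[0,0.012,-0.0025,0,0,0,0],[0,0.012,-0.0025,0,0,0,0],[0,0.012,-0.0025,0,0,0,0]]'>/dev/null
python3 - <<'E'
from h import *
row(PO+PR@np.array([-.038,.0115,.027]),PR@FL)
im=r.capture('wrist');cv2.imwrite('pics/w12r.png',im)
cv2.imwrite('pics/z12.png',cv2.resize(im[70:230,165:365],None,fx=3.7,fy=3.7,interpolation=cv2.INTER_CUBIC))
E
```

```text
t 10.97 d mm [-0.4  0.2  2.5] w [-0.24  0.35 -0.08] ROW [-0.0013, 0.0005, 0.0083] [-0.0013, 0.0019, -0.0005] F [ 0.2  1.4 -1.9] g 0.502
```

View pics/z12.png

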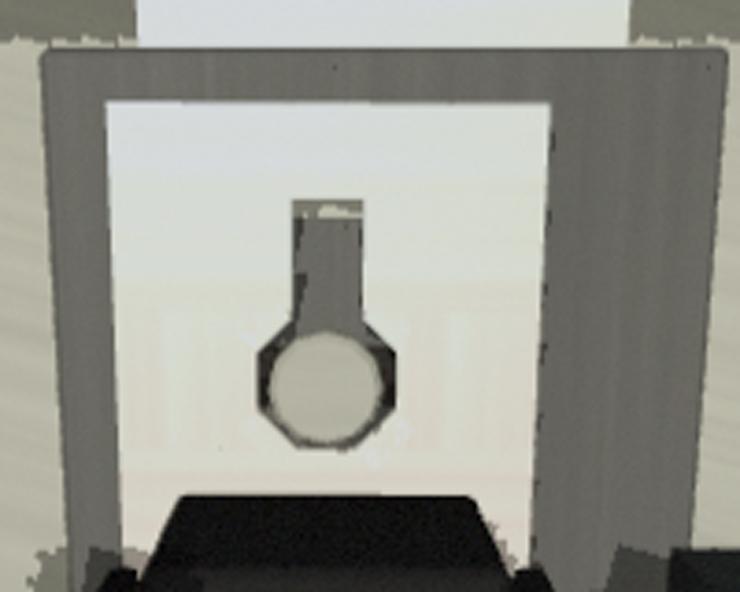

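The head is centred in the hole at (325,388). Lifting straight out.

```bash
python3 -m creep '[[0,0,0,-0.02,0,0,0],[0,0,0,-0.06,0,0,0],[0,0,0,-0.12,0,0,0],[0,0,0,-0.2,0,0,0],[0,0,0,-0.25,0,0,0]]'
python3 - <<'E'
from h import *
R=Rz(-9.275);o=np.array([.4697,-.1386,0])
row(o+[0,0,.1],R@FL)
E
```

```text
time_s: 11.43
tcp_pos: [0.5216, 0.1333, 0.159]
ee_rot: [[0.905, 0.278, 0.323], [0.26, -0.96, 0.099], [0.337, -0.005, -0.941]]
wrist_force: [0.6, 0.5, -1.9]
gripper_width: 0.502
t 11.43 d mm [-137.7  247.    12. ] w [ -4.66 -19.32  25.14] ROW [-0.4589, 0.8233, 0.04] [-0.0259, -0.1073, 0.1396] F [ 0.6  0.5 -1.9] g 0.502
```

```bash
python3 -m creep '[[0,-0.459,0.823,0,-0.005,-0.021,0.028],[0,-0.459,0.823,0,-0.01,-0.042,0.056],[0,-0.459,0.823,0,-0.015,-0.064,0.084],[0,-0.459,0.823,0,-0.021,-0.085,0.112],[0,-0.459,0.823,0,-0.026,-0.107,0.14]]'|head -2
python3 - <<'E'
from h import *
R=Rz(-9.275);o=np.array([.4697,-.1386,0])
row(o+[0,0,.05],R@FL)
E
```

```text
time_s: 11.85
tcp_pos: [0.4802, -0.0694, 0.1239]
t 11.85 d mm [ 1.1 70.  73.8] w [-0.05  0.01 -0.24] ROW [0.0037, 0.2333, 0.246] [-0.0003, 0.0001, -0.0013] F [ 1.6  0.3 -1.3] g 0.505
```

```bash
python3 -m creep '[[0,0.003,0.233,0.03,0,0,-0.001],[0,0.003,0.233,0.1,0,0,-0.001],[0,0.003,0.233,0.2,0,0,-0.001],[0,0.003,0.233,0.25,0,0,-0.001],[0,0.003,0.233,0.25,0,0,-0.001]]'|head -2
python3 - <<'E'
from h import *
R=Rz(-9.275);o=np.array([.4697,-.1386,0])
row(o+[0,0,.0273],R@FL)
E
```

```text
time_s: 12.27
tcp_pos: [0.4665, -0.1392, 0.0455]
t 12.27 d mm [ 3.2 -1.1 18.2] w [ 0.01  0.46 -0.22] ROW [0.0107, -0.0038, 0.0606] [0.0, 0.0025, -0.0012] F [ 0.1 -0.2 -2.3] g 0.501
```

```bash
python3 -m creep '[[0,0.005,-0.003,0.02,0,0.0025,-0.001],[0,0.005,-0.003,0.035,0,0.0025,-0.001],[0,0.005,-0.003,0.048,0,0.0025,-0.001],[0,0.005,-0.003,0.056,0,0.0025,-0.001],[0,0.005,-0.003,0.056,0,0.0025,-0.001]]'
python3 - <<'E'
from h import *
R=Rz(-9.275);o=np.array([.4697,-.1386,0])
row(o+[0,0,.0273],R@FL)
E
```

```text
time_s: 12.68
tcp_pos: [0.4683, -0.1383, 0.029]
ee_rot: [[0.987, -0.161, 0.0], [-0.161, -0.987, -0.0], [0.0, -0.0, -1.0]]
wrist_force: [0.3, 0.6, -1.7]
gripper_width: 0.504
t 12.68 d mm [1.4 0.1 1.7] w [-0.   -0.03 -0.01] ROW [0.0048, 0.0003, 0.0055] [-0.0, -0.0001, -0.0] F [ 0.3  0.6 -1.7] g 0.504
```

```bash
python3 -m creep '[[0,0,0,0.003,0,0,0],[0,0,0,0.006,0,0,0],[0,0,0,0.006,0,0,0],[0,0,0,0.006,0,0,0]]'|sed -n '2p;4p'; python3 -m creep '[[1,0,0,0,0,0,0],[1,0,0,0,0,0,0],[1,0,0,0,0,0,0],[1,0,0,0,0,0,0],[1,0,0,0,0,0,0]]'
python3 - <<'E'
from h import *
# module centre now at TCP + tool x -2.2 ; target regrasp: tool pitched
s=r.sense();Re=np.array(s['ee_rot']);o=np.array(s['tcp_pos']);o[2]=0
R=Rz(-9.275);
Rt=R@Ry(12)@FL
print('tool z',Rt[:,2])
row(o+[0,0,.027],Rt)
E
```

```text
tcp_pos: [0.4686, -0.1382, 0.0274]
wrist_force: [0.1, 0.3, -1.3]
time_s: 13.43
tcp_pos: [0.4687, -0.1383, 0.0276]
ee_rot: [[0.987, -0.161, 0.002], [-0.161, -0.987, -0.0], [0.002, -0.0, -1.0]]
wrist_force: [-0.9, -0.6, -0.6]
gripper_width: 0.799
tool z [-0.20519348  0.03350979 -0.9781476 ]
t 13.43 d mm [-0.   0.   0.6] w [-1.000e-02 -1.209e+01  0.000e+00] ROW [-0.0, 0.0, 0.0019] [-0.0, -0.0671, 0.0] F [-0.9 -0.6 -0.6] g 0.799
```

```bash
python3 -m creep '[[1,0,0,0,0,-0.025,0],[1,0,0,0,0,-0.05,0],[1,0,0,0,0,-0.067,0],[1,0,0,0,0,-0.067,0],[1,0,0,0,0,-0.067,0]]'
python3 - <<'E'
from h import *
R=Rz(-9.275);Rt=R@Ry(12)@FL
row(np.array([.4687-.002,-.1383+.0003,.0273]),Rt)
im=r.capture('wrist');cv2.imwrite('pics/w13.png',cv2.resize(im,None,fx=1.5,fy=1.5))
print(r.sense()['joints'])
E
```

```text
time_s: 13.85
tcp_pos: [0.4689, -0.1383, 0.0271]
ee_rot: [[0.966, -0.162, -0.204], [-0.158, -0.987, 0.034], [-0.207, -0.0, -0.978]]
wrist_force: [-0.8, 1.0, -0.3]
gripper_width: 0.997
t 13.85 d mm [-2.2  0.   0.2] w [-0.02 -0.06 -0.02] ROW [-0.0074, 0.0002, 0.0007] [-0.0001, -0.0003, -0.0001] F [-0.8  1.  -0.3] g 0.997
[  1.26817736  29.40955118 -23.72898153  -2.91179204 -48.67700014
  81.58619283]
```

View pics/w13.png

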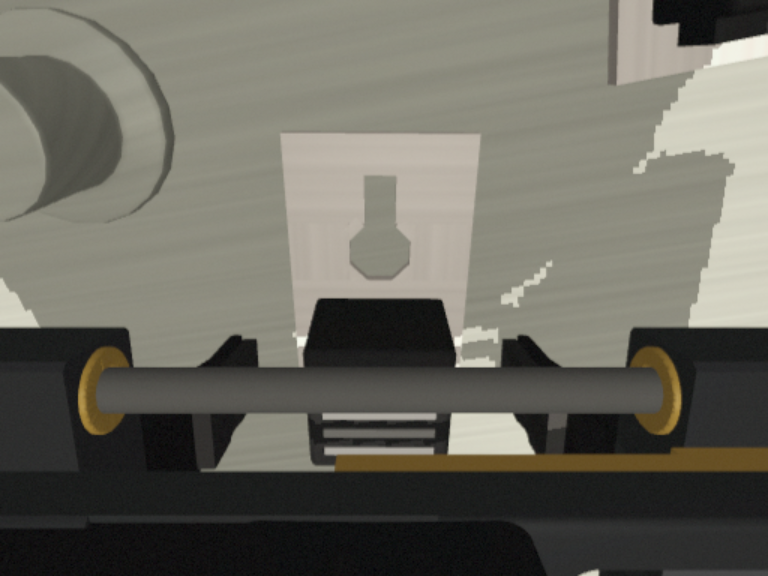

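The module lies flat between the open fingers, keyhole at (379,250). Closing with the pitched tool.

```bash
python3 -m creep '[[0,-0.007,0,0,0,0,0],[0,-0.007,0,0,0,0,0],[0,-0.007,0,0,0,0,0],[0,-0.007,0,0,0,0,0],[0,-0.007,0,0,0,0,0]]' >/dev/null;python3 -m creep '[[0,0,0,0,0,0,0],[0,0,0,0,0,0,0],[0,0,0,0,0,0,0],[0,0,0,0,0,0,0],[0,0,0,0,0,0,0]]' >/dev/null; python3 -m creep '[[0,0,0,0,0,0,0],[0,0,0,0,0,0,0],[0,0,0,0,0,0,0],[0,0,0,0,0,0,0]]'
python3 - <<'E'
from h import *
R=Rz(-9.275);Rt=R@Ry(12)@FL
row(np.array([.4687-.002,-.1383+.0003,.0273]),Rt)
E
```

```text
time_s: 15.07
tcp_pos: [0.4659, -0.1378, 0.0279]
ee_rot: [[0.965, -0.161, -0.204], [-0.158, -0.987, 0.034], [-0.207, -0.0, -0.978]]
wrist_force: [-0.6, 1.4, 0.9]
gripper_width: 0.505
t 15.07 d mm [0.9 0.  0.4] w [-0.01 -0.04 -0.01] ROW [0.003, 0.0001, 0.0014] [-0.0001, -0.0002, -0.0] F [-0.6  1.4  0.9] g 0.505
```

```bash
cat >> h.py <<'E'
def hole(dx,h,dy=0.):  # module on pad frame: dx slid down, h above pad
    row(PO+PR@np.array([-.0376-.0028-dx,.0117+dy,.0276+h]),PR@Ry(12)@FL)
E
python3 -m creep '[[0,-0.01,0,-0.04,0,0,0],[0,-0.03,0,-0.13,0,0,0],[0,-0.06,0,-0.27,0,0,0],[0,-0.09,0,-0.41,0,0,0],[0,-0.1,0,-0.45,0,0,0]]'
python3 - <<'E'
from h import *
hole(0,.05)
E
```

```text
time_s: 15.48
tcp_pos: [0.4672, -0.1382, 0.1714]
ee_rot: [[0.968, -0.16, -0.195], [-0.157, -0.987, 0.032], [-0.198, -0.0, -0.98]]
wrist_force: [0.5, -0.2, -0.6]
gripper_width: 0.501
t 15.48 d mm [  23.5 -279.5   36.4] w [ -0.77  19.08 -25.49] ROW [0.0785, -0.9318, 0.1212] [-0.0043, 0.106, -0.1416] F [ 0.5 -0.2 -0.6] g 0.501
```

```bash
python3 -m creep '[[0,0.08,-0.93,0.06,-0.001,0.021,-0.028],[0,0.08,-0.93,0.06,-0.002,0.042,-0.056],[0,0.08,-0.93,0.06,-0.003,0.063,-0.085],[0,0.08,-0.93,0.06,-0.004,0.085,-0.113],[0,0.08,-0.93,0.06,-0.004,0.106,-0.142]]' | head -2
python3 - <<'E'
from h import *
hole(0,.05)
E
```

```text
time_s: 15.9
tcp_pos: [0.5141, 0.0662, 0.1534]
t 15.9 d mm [ 29.1 -62.3  26.8] w [-0.1  -0.19  0.29] ROW [0.0969, -0.2075, 0.0893] [-0.0006, -0.0011, 0.0016] F [ 0.4 -0.  -2.9] g 0.504
```

```bash
python3 -m creep '[[0,0.097,-0.208,0.02,0,-0.001,0.0015],[0,0.097,-0.208,0.05,0,-0.001,0.0015],[0,0.097,-0.208,0.08,0,-0.001,0.0015],[0,0.097,-0.208,0.089,0,-0.001,0.0015],[0,0.097,-0.208,0.089,0,-0.001,0.0015]]' | head -2
python3 - <<'E'
from h import *
hole(0,.02);print(r.sense()['joints'])
im=r.capture('wrist');cv2.imwrite('pics/w14r.png',im);cv2.imwrite('pics/w14.png',cv2.resize(im,None,fx=1.5,fy=1.5))
E
```

```text
time_s: 16.32
tcp_pos: [0.5262, 0.1346, 0.1294]
t 16.32 d mm [ 8.2 -0.1 27.9] w [-0.05  0.26  0.01] ROW [0.0273, -0.0004, 0.0928] [-0.0003, 0.0014, 0.0] F [ 0.8  0.4 -1.9] g 0.505
[ 32.62323806  17.13408272 -26.49827093   3.39851794 -38.97106597
  71.04437262]
```

View pics/w14.png

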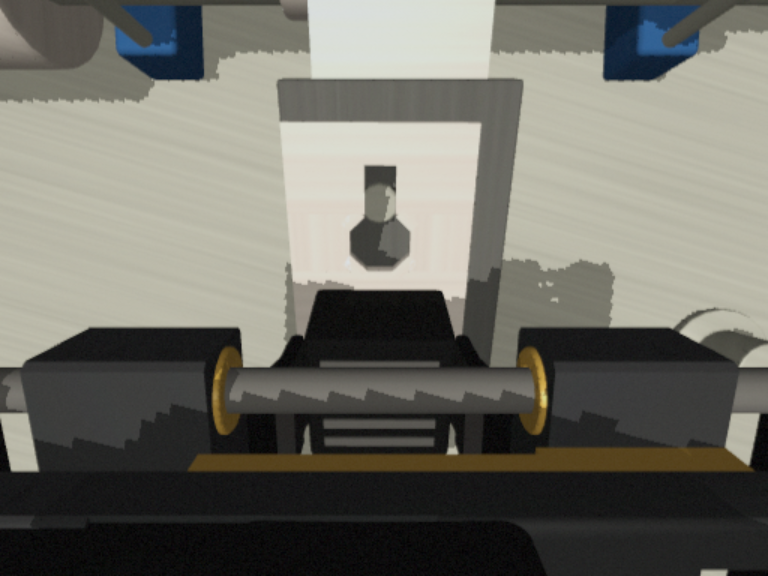

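The wrist bend is now -39°, which is ample. The stud at (380,203) lines up sideways with the hole at (380,240). Descending along the pad normal.

```bash
python3 -m creep '[[0,0.01,0,0.03,0,0.0014,0],[0,0.018,0,0.06,0,0.0014,0],[0,0.027,0,0.088,0,0.0014,0],[0,0.027,0,0.093,0,0.0014,0],[0,0.027,0,0.093,0,0.0014,0]]' | head -2
python3 - <<'E'
from h import *
hole(0,.006)
im=r.capture('wrist');cv2.imwrite('pics/w15r.png',im)
cv2.imwrite('pics/z15.png',cv2.resize(im[50:210,155:355],None,fx=3.7,fy=3.7,interpolation=cv2.INTER_CUBIC))
E
```

```text
time_s: 16.78
tcp_pos: [0.5379, 0.1369, 0.1025]
t 16.78 d mm [ 2.9 -1.2 13.3] w [-0.02  0.03 -0.08] ROW [0.0098, -0.0039, 0.0443] [-0.0001, 0.0002, -0.0004] F [-0.  -1.2 -2.1] g 0.5
```

View pics/z15.png

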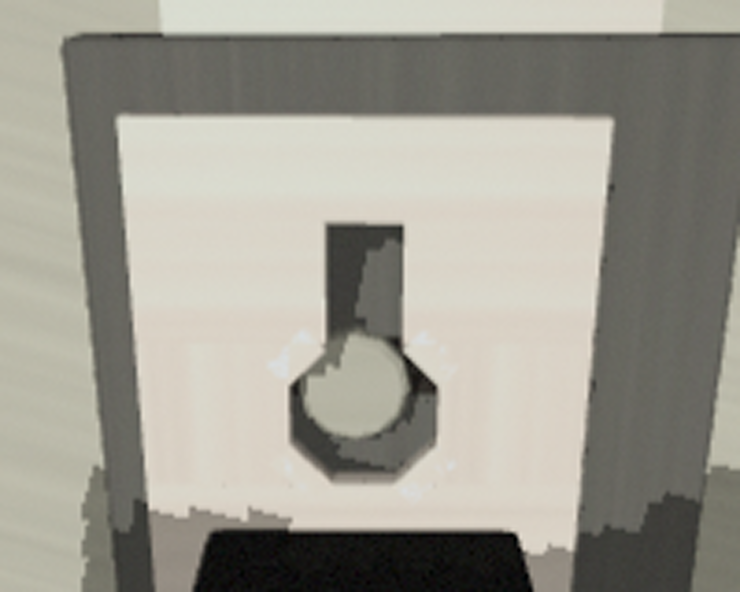

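```bash
python3 -m creep '[[0,0,-0.004,0,0,0,0],[0,0.001,-0.004,0.005,0,0,0],[0,0.003,-0.004,0.014,0,0,0],[0,0.005,-0.004,0.022,0,0,0],[0,0.005,-0.004,0.022,0,0,0]]' | head -2
python3 - <<'E'
from h import *
hole(0,.006)
im=r.capture('wrist');cv2.imwrite('pics/w16r.png',im)
cv2.imwrite('pics/z16.png',cv2.resize(im[50:210,155:355],None,fx=3.7,fy=3.7,interpolation=cv2.INTER_CUBIC))
E
```

```text
time_s: 17.25
tcp_pos: [0.5399, 0.139, 0.0963]
t 17.25 d mm [1.3 0.2 6.8] w [-0.03  0.01 -0.06] ROW [0.0043, 0.0007, 0.0228] [-0.0001, 0.0, -0.0003] F [-1.  -0.9 -2.8] g 0.5
```

View pics/z16.png

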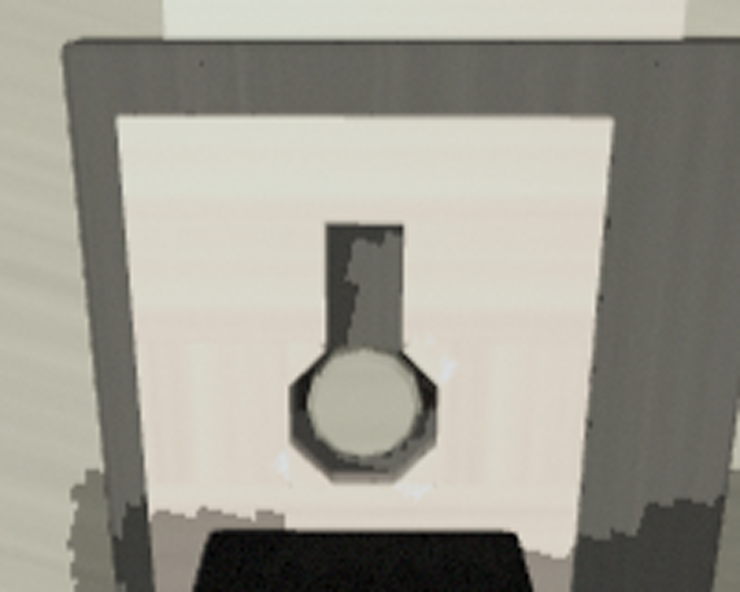

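Head at (365,403) is heading for the hole centre as it descends. Continuing down.

```bash
python3 -m creep '[[0,0.002,0,0.008,0,0,0],[0,0.003,0,0.015,0,0,0],[0,0.005,0,0.024,0,0,0],[0,0.006,0,0.03,0,0,0],[0,0.006,0,0.03,0,0,0]]' | sed -n '2p;4p'
python3 - <<'E'
from h import *
hole(0,.0)
im=r.capture('wrist');cv2.imwrite('pics/w17r.png',im)
cv2.imwrite('pics/z17.png',cv2.resize(im[50:210,155:355],None,fx=3.7,fy=3.7,interpolation=cv2.INTER_CUBIC))
E
```

```text
tcp_pos: [0.5427, 0.1397, 0.0873]
wrist_force: [-0.3, -0.6, -2.6]
t 17.72 d mm [1.  0.1 3.3] w [-0.01  0.06 -0.06] ROW [0.0032, 0.0004, 0.0111] [-0.0001, 0.0003, -0.0004] F [-0.3 -0.6 -2.6] g 0.501
```

View pics/z17.png

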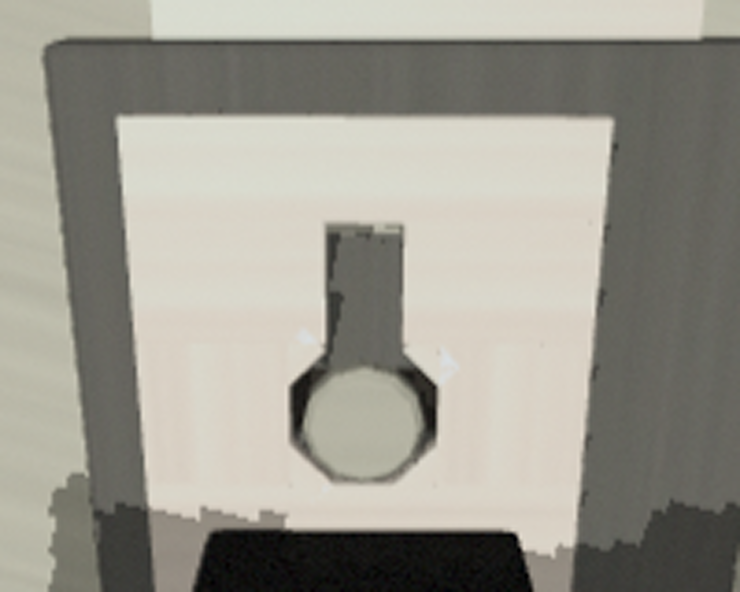

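```bash
python3 -m creep '[[0,0.001,0,0.004,0,0,0],[0,0.001,0,0.007,0,0,0],[0,0.001,0,0.01,0,0,0],[0,0.001,0,0.012,0,0,0],[0,0.001,0,0.012,0,0,0]]' | sed -n '2p;4p'
python3 - <<'E'
from h import *
hole(0,.0);print(PR.T@np.array(r.sense()['wrist_force']),r.sense()['moment'])
E
```

```text
tcp_pos: [0.5436, 0.14, 0.0842]
wrist_force: [-1.6, -0.3, -0.6]
t 18.18 d mm [0.5 0.2 0.2] w [-0.02  0.02 -0.06] ROW [0.0015, 0.0006, 0.0005] [-0.0001, 0.0001, -0.0003] F [-1.6 -0.3 -0.6] g 0.505
[-1.71006288  0.14341731 -0.05148644] [-0.1216122   0.54726879 -0.03250879]
```

Light contact (about 2 N). Now I'll work out the slide in tool axes.

```bash
python3 -c "
from h import *
hole(.008,-.0003);hole(.022,-.0003)"
```

```text
t 18.18 d mm [-7.3  0.2  2.1] w [-0.02  0.02 -0.06] ROW [-0.0244, 0.0006, 0.0071] [-0.0001, 0.0001, -0.0003] F [-1.6 -0.3 -0.6] g 0.505
t 18.18 d mm [-21.    0.2   5. ] w [-0.02  0.02 -0.06] ROW [-0.07, 0.0007, 0.0168] [-0.0001, 0.0001, -0.0003] F [-1.6 -0.3 -0.6] g 0.505
```

```bash
python3 -m creep '[[0,-0.006,0,0.0015,0,0,0],[0,-0.012,0,0.003,0,0,0],[0,-0.018,0,0.0045,0,0,0],[0,-0.024,0,0.006,0,0,0],[0,-0.024,0,0.006,0,0,0]]' | sed -n '2p;4p'
python3 - <<'E'
from h import *
hole(.022,.0);print(PR.T@np.array(r.sense()['wrist_force']),r.sense()['moment'])
im=r.capture('wrist');cv2.imwrite('pics/w18r.png',im)
cv2.imwrite('pics/z18.png',cv2.resize(im[50:210,155:355],None,fx=3.7,fy=3.7,interpolation=cv2.INTER_CUBIC))
E
```

```text
tcp_pos: [0.5369, 0.1381, 0.0816]
wrist_force: [-0.3, 0.3, 1.6]
t 18.6 d mm [-13.8   0.3   3.1] w [-0.02 -0.   -0.05] ROW [-0.0458, 0.0008, 0.0104] [-0.0001, -0.0, -0.0003] F [-0.3  0.3  1.6] g 0.502
[0.39636077 0.3624733  1.56477732] [-0.02667324  0.27408556 -0.00401438]
```

View pics/z18.png

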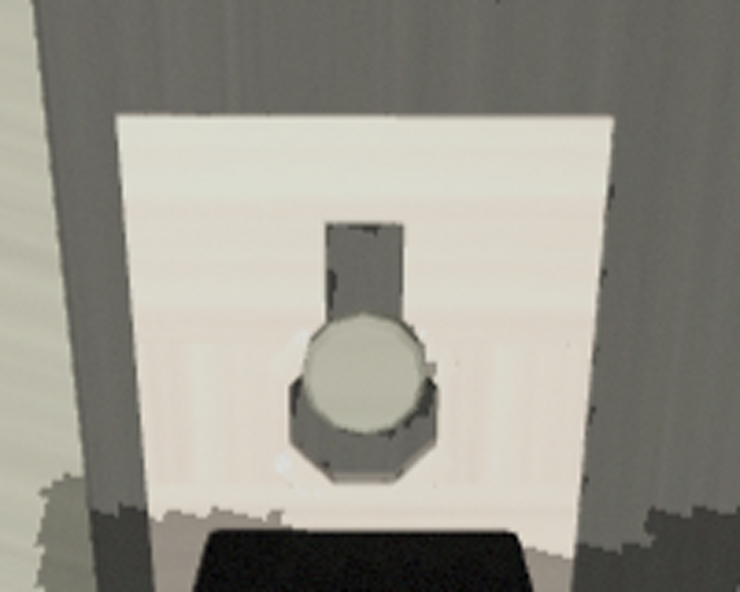

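The stud is centred in the slot (365 against 365) and contact is about 4 N. Continuing.

```bash
python3 -m creep '[[0,-0.008,0.0005,0.0017,0,0,0],[0,-0.016,0.0005,0.0034,0,0,0],[0,-0.024,0.0005,0.005,0,0,0],[0,-0.032,0.0005,0.0068,0,0,0],[0,-0.034,0.0005,0.0072,0,0,0]]' | sed -n '2p;4p'
python3 - <<'E'
from h import *
hole(.022,.0);print(PR.T@np.array(r.sense()['wrist_force']),r.sense()['moment'])
E
```

```text
tcp_pos: [0.527, 0.135, 0.0778]
wrist_force: [1.2, -0.6, 1.4]
t 19.07 d mm [-3.   0.   0.8] w [-0.02  0.03 -0.05] ROW [-0.0101, 0.0001, 0.0028] [-0.0001, 0.0002, -0.0003] F [ 1.2 -0.6  1.4] g 0.501
[ 1.37942779 -0.9391052   0.99732784] [-0.17031296 -0.05707263 -0.03156403]
```

```bash
python3 -m creep '[[0,-0.003,0,0.001,0,0,0],[0,-0.006,0,0.0015,0,0,0],[0,-0.009,0,0.002,0,0,0],[0,-0.009,0,0.002,0,0,0],[0,-0.009,0,0.002,0,0,0]]' | sed -n '2p;4p'
python3 - <<'E'
from h import *
hole(.022,.0);print(PR.T@np.array(r.sense()['wrist_force']),r.sense()['moment'])
im=r.capture('wrist');cv2.imwrite('pics/w19r.png',im)
cv2.imwrite('pics/z19.png',cv2.resize(im[50:210,155:355],None,fx=3.7,fy=3.7,interpolation=cv2.INTER_CUBIC))
E
```

```text
tcp_pos: [0.5243, 0.1342, 0.0768]
wrist_force: [-0.7, 0.9, 1.3]
t 19.48 d mm [-0.1  0.   0.2] w [-0.02  0.06 -0.06] ROW [-0.0004, 0.0001, 0.0006] [-0.0001, 0.0003, -0.0003] F [-0.7  0.9  1.3] g 0.504
[0.00693519 1.08796357 1.3714696 ] [-0.02564166  0.08309666 -0.01639116]
```

View pics/z19.png

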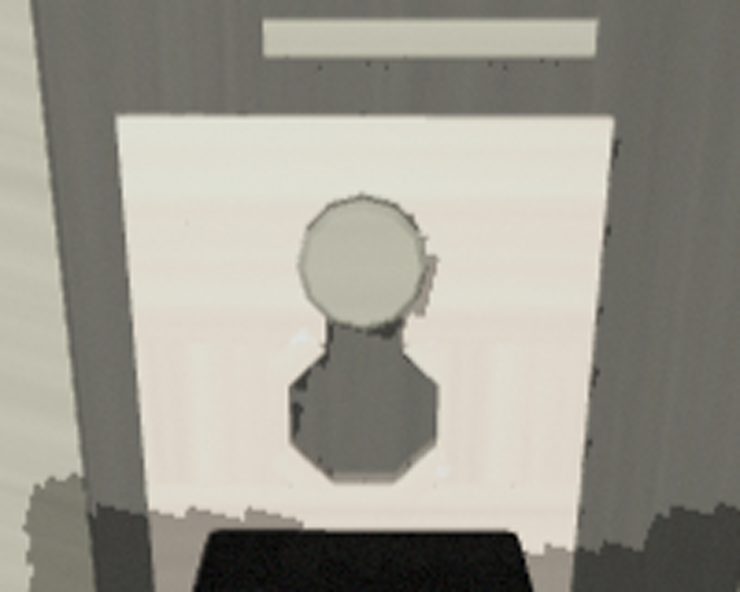

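```bash
for i in 1 2; do python3 -m creep '[[0,-0.002,0,0.0007,0,0,0],[0,-0.004,0,0.001,0,0,0],[0,-0.004,0,0.001,0,0,0]]' >/dev/null
python3 - <<'E'
from h import *
hole(.022,.0);print(PR.T@np.array(r.sense()['wrist_force']),r.sense()['moment'])
E
done
```

```text
t 19.78 d mm [0.5 0.1 0.1] w [-0.03 -0.02 -0.05] ROW [0.0016, 0.0004, 0.0003] [-0.0002, -0.0001, -0.0003] F [1.4 0.1 1.5] g 0.507
[ 1.78880032 -0.30197288  0.95096111] [-0.11074389 -0.2808381  -0.03585753]
t 20.03 d mm [0.6 0.2 0.1] w [-0.05 -0.15 -0.03] ROW [0.0022, 0.0007, 0.0005] [-0.0003, -0.0008, -0.0002] F [ 3.8 -0.8  2.2] g 0.505
[ 3.99795941 -1.82987483  0.89575681] [-0.3855948  -0.84279248 -0.16297311]
```

It stopped moving and the up-slope force is rising, so the stud appears to be at the slot end. One firmer but still gentle push to confirm.

```bash
python3 -m creep '[[0,-0.003,0,0.0007,0,0,0],[0,-0.007,0,0.0015,0,0.0005,0],[0,-0.007,0,0.0015,0,0.0005,0]]' >/dev/null
python3 - <<'E'
from h import *
hole(.022,.0);print(PR.T@np.array(r.sense()['wrist_force']),r.sense()['moment'])
im=r.capture('wrist');cv2.imwrite('pics/w20r.png',im)
cv2.imwrite('pics/z20.png',cv2.resize(im[50:210,155:355],None,fx=3.7,fy=3.7,interpolation=cv2.INTER_CUBIC))
im=r.capture('scene');cv2.imwrite('pics/s20.png',cv2.resize(im[130:220,255:385],None,fx=6,fy=6,interpolation=cv2.INTER_CUBIC))
E
```

```text
t 20.28 d mm [1.  0.4 0.3] w [-0.08 -0.46  0.  ] ROW [0.0032, 0.0013, 0.001] [-0.0004, -0.0026, 0.0] F [ 6.2 -0.1  2.4] g 0.505
[ 6.37486987 -1.78974488  0.23143285] [-0.52446083 -1.37938757 -0.19962002]
```

View pics/z20.png

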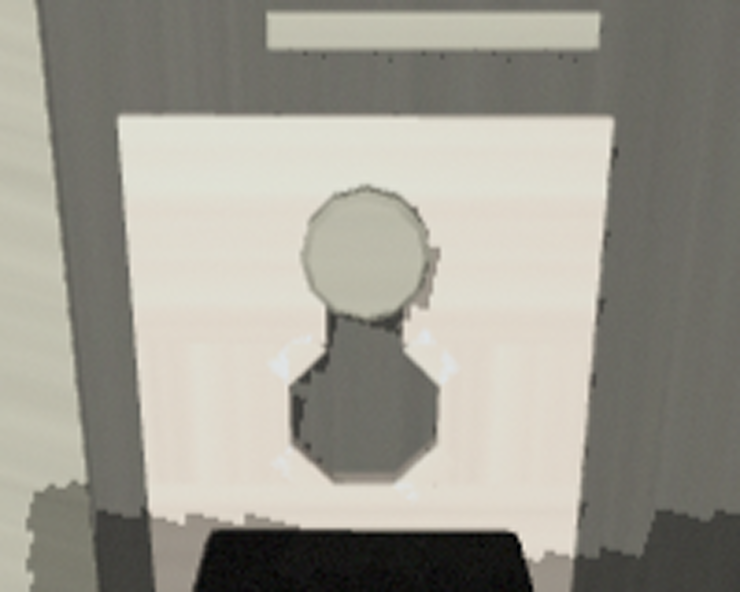

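View pics/s20.png

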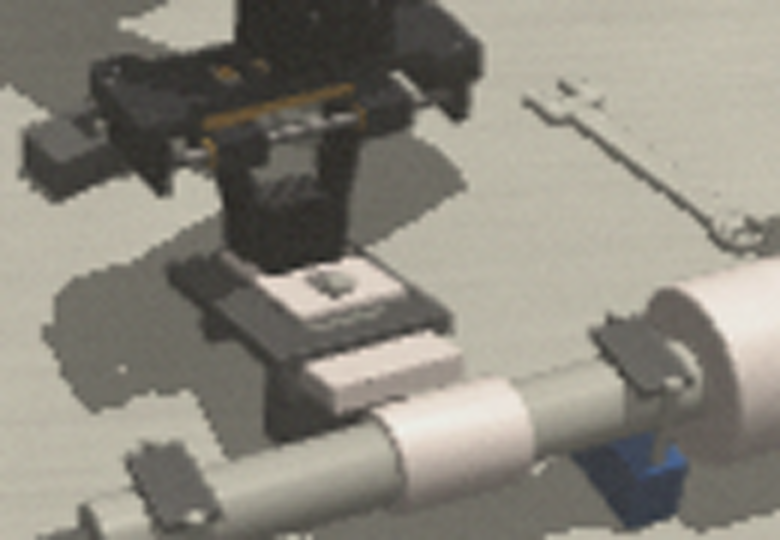

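The stop is confirmed: the slide ends at its nominal 22–23 mm with 6 N reaction. The head at (366,253) is centred across the slot. I'll relax the pitch, seat lightly, then open.

```bash
python3 -m creep '[[0,-0.001,0,0.001,0,-0.0026,0],[0,-0.001,0,0.0025,0,-0.0026,0],[0,-0.001,0,0.004,0,-0.0026,0],[0,-0.001,0,0.004,0,-0.0026,0]]' >/dev/null
python3 - <<'E'
from h import *
hole(.022,.0);print(PR.T@np.array(r.sense()['wrist_force']),r.sense()['moment'])
E
```

```text
t 20.72 d mm [ 0.5  0.5 -0.5] w [-0.08 -0.07  0.02] ROW [0.0018, 0.0016, -0.0016] [-0.0004, -0.0004, 0.0001] F [ 3.3 -0.9  6.4] g 0.506
[ 4.92909806 -1.78897357  5.06092769] [-0.49389463 -0.91296729 -0.21303289]
```

```bash
python3 -m creep '[[1,0,0,0,0,0,0],[1,0,0,0,0,0,0],[1,0,0,0,0,0,0],[1,0,0,0,0,0,0],[1,0,0,0,0,0,0]]' | tail -2; python3 -m creep '[[1,0,0,0,0,0,0],[1,0,0,0,0,0,0],[1,0,0,0,0,0,0],[1,0,0,0,0,0,0],[1,0,0,0,0,0,0]]'; python3 -c "
from h import *
im=r.capture('wrist');cv2.imwrite('pics/w21.png',cv2.resize(im,None,fx=1.5,fy=1.5))"
```

```text
wrist_force: [0.2, 0.2, -0.7]
gripper_width: 0.792
time_s: 21.55
tcp_pos: [0.5228, 0.1341, 0.0754]
ee_rot: [[0.951, 0.279, 0.133], [0.276, -0.96, 0.04], [0.138, -0.001, -0.99]]
wrist_force: [0.7, -1.4, -0.1]
gripper_width: 0.995
```

View pics/w21.png

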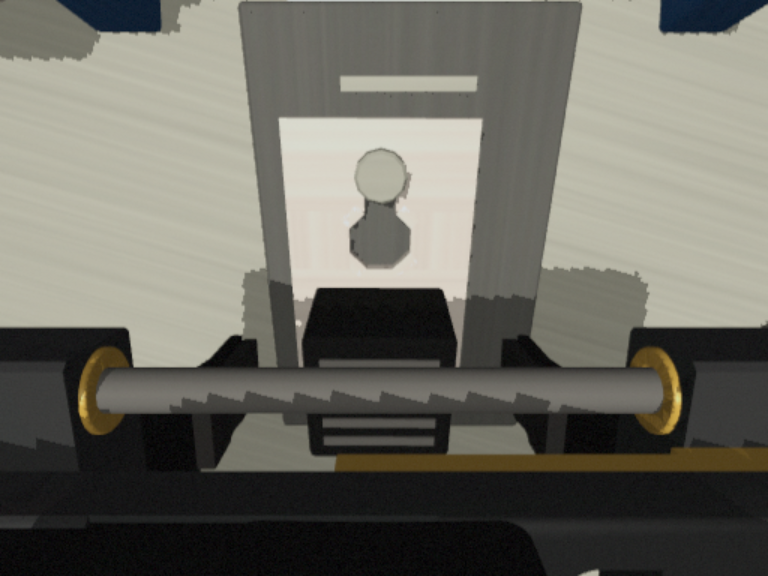

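It stays put after opening. The plate edge runs from (279,118) to (482,119), parallel to the pad edge, with the stud head at (381,176). Retreating and checking.

```bash
python3 -m creep '[[1,0,0,-0.05,0,0,0],[1,0,0,-0.13,0,0,0],[1,0,0,-0.25,0,0,0],[1,0,0,-0.38,0,0,0],[1,0,0,-0.42,0,0,0]]' | head -2
python3 - <<'E'
from h import *
from scipy.optimize import least_squares
s=r.sense();im=r.capture('wrist');cv2.imwrite('pics/w22r.png',im)
cv2.imwrite('pics/w22.png',cv2.resize(im,None,fx=1.5,fy=1.5))
cv2.imwrite('pics/z22.png',cv2.resize(im[20:200,170:340],None,fx=3.3,fy=3.3,interpolation=cv2.INTER_CUBIC))
im=r.capture('top');cv2.imwrite('pics/t22.png',cv2.resize(im,None,fx=1.5,fy=1.5))
E
```

```text
time_s: 22.02
tcp_pos: [0.5083, 0.1302, 0.2063]
```

View pics/w22.png

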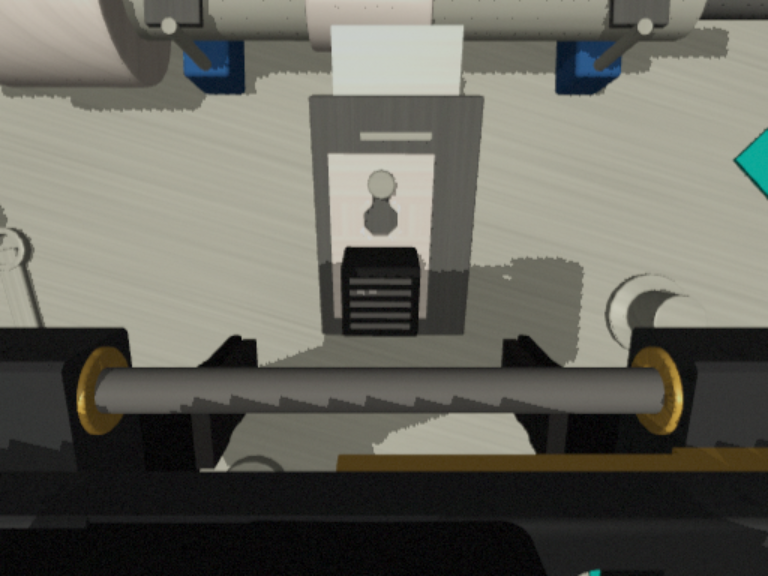

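View pics/z22.png

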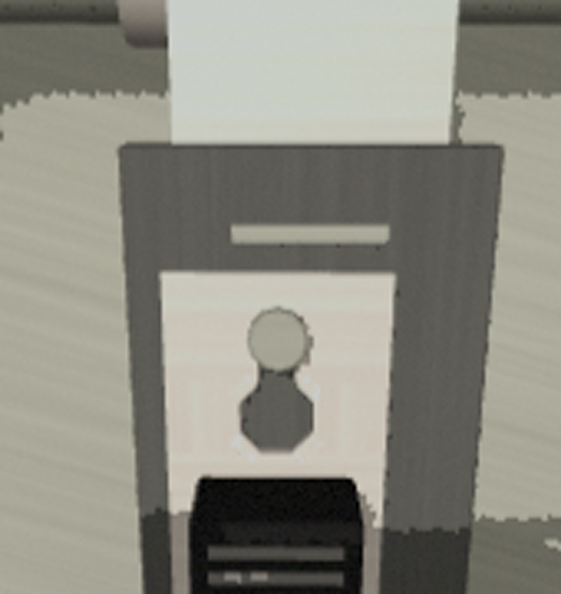

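View pics/t22.png

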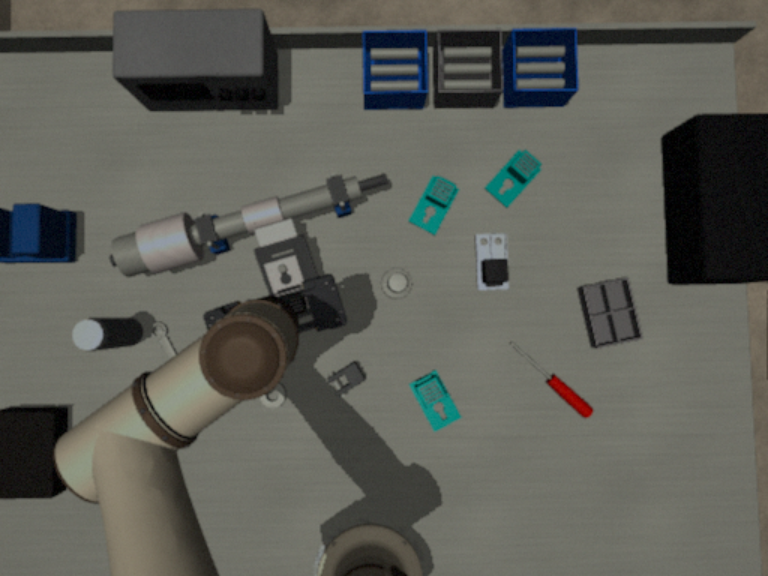

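Run:
```python
from h import *
from scipy.optimize import least_squares
s=r.sense()
z=lambda a,b:np.array([a,b])/3.3+[170,20]-.35
cp=np.array([z(119,146),z(503,146),np.array([323,334])/1.5-.2,np.array([464,334])/1.5-.2])
P=np.array([[46,48,0],[46,-48,0],[-104,48,0],[-104,-48,0]])/1000
f=lambda v:(proj('wrist',P@(Rz(v[3])@Ry(-v[4])).T+v[:3],s)-cp).ravel()
q=least_squares(f,[.59,.14,.072,16,20],x_scale=[.01,.01,.01,1,1]);print(q.x.round(4),q.fun.round(1))
v=q.x;R=Rz(v[3])@Ry(-v[4])
def onpad(px,h):
    o,d=ray('wrist',px,s);t=((v[:3]-o)@R[:,2]+h)/(d@R[:,2]);return (R.T@(o+d*t-v[:3])*1000).round(1)
print('plate front L,R (h4):',onpad(z(160,272),.004),onpad(z(396,272),.004))
print('head (h12):',onpad(z(278,341),.012),'hole rear',onpad(z(277,453),.004),'hole L/R',onpad(z(239,416),.004),onpad(z(314,416),.004))
print('box top front L,R (h40):',onpad(z(200,479),.04),onpad(z(354,479),.04))
```

```text
[ 0.5896  0.1444  0.0653 16.2936 19.5203] [ 0.1  0.1  0.  -0.1 -0.   0.  -0.1  0. ]
plate front L,R (h4): [16.1 38.8  4. ] [ 16.  -22.2   4. ]
head (h12): [-0.   8.3 12. ] hole rear [-32.8   8.6   4. ] hole L/R [-22.2  19.    4. ] [-22.2  -1.6   4. ]
box top front L,R (h40): [-27.7  27.4  40. ] [-27.8 -10.4  40. ]
```

The measured positions agree with home: the plate's front edge is at pad x = 16.1 and 16.0 mm (should be 76-60=16), the stud head is at x = 0, and the plate is square within about 0.2°. The gripper is clear, so I'm handing in.

```bash
python3 -c "
from station import r
print(r.finish_job(), r.sense()['time_s'])"
```

```text
the job is handed in; nothing more can be done
the job is handed in; nothing more can be done
```

The keyhole module is mounted on the stud and released, and the job is handed in, at about 22 s of the 51 s allowed. I don't have the verdict.

**What I did**
- **First attempt:** the first grasp got the keyhole over the stud, but joint 5 reached its limit at -9.15° against -9.14°. I stopped there. That reading is 0.01° outside the joint's range. It held there for a few short moves.
- **Regrasp:** I backed off, set the module down at its old spot and regripped it with the tool pitched 12°. That left joint 5 well clear of its limit.
- **Mounting:** I put the keyhole over the stud again, about 8 mm to the left of the pad's middle. I slid the plate about 22 mm down the slope until it stopped, then pressed it lightly flat and opened the gripper.

**Last checks**
- **Home:** the plate's front edge measured 16.0–16.1 mm past the stud, where 16 mm is expected. The stud gave about 6 N of reaction at the stop.
- **Square:** the plate lines up with the pad within about 0.2°.
- **Forces:** the highest I read was about 8 N. I only read the force at the end of each move.
- **Other things:** in the last top picture, the bystanders I could see had not moved. The arm partly hid the wrench and the bearing.

**Checks that disagreed or were weaker**
- The last camera fit put the pad about 7 mm too low and its slope at 19.5° instead of 20°. I put this down to calibration and hand-read pixels.
- I judged flatness from contact force and height, not from a separate side view.

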